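# Press a sample rack's end plate home in the bench bar clamp, then release it

### The arm

A 6-joint arm with a two-finger parallel gripper is mounted at the origin on the work surface. World frame = base frame: x ahead of the robot, y to its left, z up, the work surface at z = 0. Lengths are in m, angles in rad, forces in N, time in s.
With the tool pointing down it reaches from about 0.275 to 0.775 m from the base axis. Payload 14.6 kg.
Tool frame: the origin (TCP) lies at the centre of the arm's flange, where the gripper is bolted on; the fingertips stand 173 mm ahead of it and the grasp point (between the pads) lies 155 mm ahead of it; y points along the fingers, z is the direction in which the jaws open and shut, and the axes are right-handed (so a half turn about y gives the same grasp; the last joint's range is limited). The gripper opens to 85 mm and grips with 20 to 120 N. Pads are 22 mm wide; open, the fingers measure 114 mm over their backs; the gripper's body (76 mm by 85 mm) begins 54 mm behind the grasp point. The pads swing forward as they close: fully open they stand 13 mm farther back than shut.
Start: joints at [1.096, 0.263, -0.048, 1.259, 0, 1.415], TCP at [0.165, 0.498, 0.405] pointing down, gripper open.
Joint ranges: [-2.65, 2.65], [-0.89, 1.7], [-1.18, 1.37], [-2.13, 2.11], [-1.35, 1.29], [-3.14, 3.14]. Speed limits (rad/s): [1.89, 1.89, 2.57, 2.79, 3.14, 3.14].

### API

Orientations are given as a unit quaternion [x, y, z, w].
In Python, from workcell import r gives the robot as it stands.
- The arm moves only by the shell command python3 -m inch 'ROWS' [FORCE]. ROWS is JSON, a list of rows, each an object of numbers: "tx", "ty", "tz": the shift along the tool's x, y, z in mm; "rx", "ry", "rz": the turn, a rotation vector about the tool's x, y, z in degrees; "fingers": the opening, from -1 (shut) to 1 (fully open). A call has exactly 8 rows; each row shifts and turns the commanded pose from where the row before left it, along the tool's axes as they then stand; what a row does not reach is not made up. A row lasts 1/10 s, in which the tool goes at most 50 mm and 8.59 degrees, less where a joint would pass 70% of its speed; a pose out of reach is approached as far as the arm can. A call with a gripper value outside its range is refused whole. The fingers move at their own pace and stop on an object; FORCE is the grip in N (left out, the last holds). Time passes only in rows, so rows that do not move let the fingers close, or fill a call up. It gives the time, the measured TCP pose, the force and the opening at its end, in the units of the state.
- r.state(): the state, without advancing time (a new reading comes with each control period).
- r.get_image(name): name is "scene" or "top"; returns a dict with "frame" (480x640x3 uint8, blue, green, red), "camera_matrix" (3x3 intrinsics, pixels), "R" (3x3) and "t" (3): a world point X has camera coordinates R X + t. Camera axes: x right, y down, z forward; pixel columns grow to the right and rows downward; lengths in m; the calibration is good to about 2 mm. A picture is of the moment at which its call begins. There is no depth.
- r.close_job(): hands the job in, once; it reports no verdict.
The state is a dict: "time": time; "joints": joint angles; "dq": joint speeds; "effort": joint torques, N m; "ee_pos": TCP position; "eef_rot": TCP orientation; "ft_force": force on the tool from outside, world axes, zero at the start; "torque": the same for the moment, N m; "width": opening from 0.0 (shut) to 1.0 (fully open).
Only numpy, scipy, OpenCV 4.12 (cv2) and the standard library are available. Lean on these libraries where they do the work, as an engineer would, in place of code of your own. Each camera call takes 0.05 s, during which the arm holds its last target.

### The job

Slide the empty tube rack along the bench, squarely in under the bar of the bench clamp and up against its back fence, with its loose end plate towards the moving jaw. Squeeze the clamp's trigger, stroke after stroke, until the jaws have pressed the end plate fully home on the rack; then press the release tab down and hold it until the jaws have sprung wide open, and let go. Leave the rack standing between the open jaws and do not disturb the other things on the bench.

Things in the scene. Friction and masses are not known exactly. Their poses are not given: they have to be found in the camera images.
- clamp: Grey trigger bar clamp fixed to the bench by a steel bracket. Origin on the bench under the bar's centre line and the fixed pad's face. y runs along the bar from the fixed jaw (y=0) to the moving jaw (+y), x across it, away from the robot, z up. Toothed steel bar 10 mm wide, 97 to 118 mm up, its tail reaching back to y = gap - 315 mm. Body: y -93 to 3, 28 mm wide, up to 146 mm.
- fixed_pad (a point): Centre of the face of the fixed jaw's rubber pad (44 x 44 mm), 40 mm above the bench; axes as the clamp's. The jaw arm behind it is 22 mm wide in x. The steel foot plate (10 mm thick) lies wholly behind it: clamp y -110 to -18 mm, x -45 to 55 mm.
- moving_pad (a point): Centre of the face of the moving jaw's rubber pad (44 x 44 mm, 40 mm above the bench, it yields 4 mm). The jaw's arm, 24 x 24 mm, hangs behind it from the bar down to 12 mm above the bench.
- fence (a point): Middle of the top edge of the face of the low aluminium back fence, 26 mm up, 45 mm beyond the bar's centre line (clamp x), parallel to the bar, from clamp y -18 to 152 mm. A rack touching it is centred under the bar within 3 mm. In front of it is bare bench.
- bar (a joint): Gap between the two pads' faces, m: about 0.149 or 0.157 at the start, 0.164 wide open. A squeeze of the trigger to its stop draws the moving jaw in by one 8 mm ratchet tooth (a short squeeze gives nothing); it creeps back 1 to 3 mm on to the tooth when the trigger is let go. While the release tab is held down a spring (5 N) opens the jaws fully within 1 s.
- trigger (a joint): Angle of the trigger, rad: 0 at rest, 0.36 fully squeezed to its stop. A spring returns it when let go. Idle strokes take up to 15 N at the trigger's face, pressing the end plate home 12 to 22 N. Once the plate is home it stops short of its stop; squeezing on only makes the release tab stiffer.
- trigger_face (a point): Middle of the trigger's front face (turned to the moving jaw): at rest y 8.5 mm, 176 mm up in the clamp's frame. An upright lever 22 mm wide (x), 12 mm thick (y), 138 to 196 mm above the bench, turning about a cross pin at y -8 mm, 100 mm up: its face moves 27 mm towards the handle (clamp -y). Squeeze it against the handle, or push it, as the clamp is fixed.
- handle_back (a point): Middle of the back of the fixed handle (y -58 to -40 mm in the clamp's frame, 28 mm wide, from the body up to 198 mm). Handle and trigger measure 68 mm over both at rest, about 41 mm squeezed.
- tab (a joint): Angle of the release tab, rad: about 0 at rest, 0.30 fully pressed (its stop); the ratchet is free from about 0.2. It springs back up.
- tab_top (a point): Middle of the top of the release tab, a grey ribbed paddle 30 mm (x) by 34 mm (y) behind the handle, over the bar's tail: at rest y -123 mm, 143 mm up in the clamp's frame. Press it straight down by about 13 mm, to its stop; it takes 5 to 10 N and turns about a pin at y -82 mm.
- rack_centre (a point): Centre of the loose white tube rack (0.24 kg), half-way up: 84 mm wide (x), 72 mm high, 120 mm long (y) when closed: fixed end at y -60 mm, loose end plate's outer face at +60 mm when home. Flat side walls 32 mm high; above them two openwork shelves (38, 64 mm up) 76 mm wide. Its y axis points to the loose plate, at the start within 0.3 rad of the clamp's y; it starts on the robot's side.
- plate_centre (a point): Centre of the outer face of the rack's loose end plate (84 x 72 mm, 4 mm thick).
- end_plate (a joint): How far the loose end plate stands off its home position on its four pins, m: 0.006 to 0.009 at the start, 0 fully home. It stays where it is put; moving it takes about 6 N.
- full_rack: Bystander: a closed white rack of the same size holding capped tubes (116 mm high in all), origin under its centre.
- bottle: Bystander: white bottle, 68 mm across, 140 mm high, origin under its centre.
- carton: Bystander: cardboard carton 160 x 110 x 60 mm, origin under its centre.
Things that resemble listed ones, but are neither listed nor needed, are in the scene too. Leave any green look-alike of the part that bears rack_centre alone.

How it is judged:
On the way, in this order (a step that is already met when the one before it is completed fails the run):
1. the rack stands squarely under the bar, against or close to the fence, between the open jaws, its end plate still standing off (x of rack_centre in the frame of clamp between -0.012 and 0.01 m and y of rack_centre in the frame of clamp between 0.052 and 0.11 m and angle between the y axis of rack_centre and the y axis of clamp, either way round below 0.12 rad and angle between rack_centre's own z axis and vertical below 0.1 rad and value of joint bar above 0.132 m and value of joint end_plate above 0.004 m), for 0.1 s.
2. the jaws have been walked in and have pressed the end plate home (x of rack_centre in the frame of clamp between -0.012 and 0.01 m and value of joint bar below 0.1275 m and value of joint end_plate below 0.002 m), for 0.05 s.
At the end, for the whole second after the job is handed in: End plate home (within 2 mm), jaws sprung open to a gap over 150 mm, trigger and release tab back at rest, rack standing upright between the jaws (within 20 mm of the bar's line and 0.2 rad of square) (value of joint end_plate below 0.002 m and value of joint bar above 0.15 m and value of joint trigger below 0.05 rad and value of joint tab below 0.12 rad and x of rack_centre in the frame of clamp between -0.02 and 0.015 m and y of rack_centre in the frame of clamp between 0.05 and 0.11 m and angle between the y axis of rack_centre and the y axis of clamp, either way round below 0.2 rad and angle between rack_centre's own z axis and vertical below 0.1 rad and velocity of joint bar below 0.02 m/s); the robot touches nothing.
It fails at once if a bystander (full rack, bottle or carton) is pushed more than 20 mm (distance of any of full_rack, bottle, carton from where it was at the start of the episode above 0.02 m).
It also fails if it takes over 72 s, if anything falls off the work surface, if the arm or the gripper's body presses on something with over 40 N, if the wrist force passes 120 N, or if a joint passes its speed limit or range.

## Working session

There is one attempt and no reset: what is moved stays moved. The work goes in short steps, Python scripts to look and compute and a shell command to move; the robot and the scene stay as the last step left them, time stands still between calls to the robot, and variables do not carry over. Pictures are saved under pics/ and viewed, and the job is handed in when it is done.

```bash
ls; mkdir -p pics; python3 - <<'E'
from workcell import r
import cv2,json
s=r.state();print(s)
for n in("scene","top"):
    d=r.get_image(n);cv2.imwrite(f"pics/{n}0.png",d["frame"]);print(n,d["camera_matrix"],d["R"],d["t"])
E
```

```text
pics
{'time': 0.0, 'joints': array([ 1.09569554e+00,  2.63516089e-01, -4.89829143e-02,  1.25938710e+00,
        3.76907355e-05,  1.41547814e+00]), 'dq': array([-0.00038236, -0.00021617, -0.00023862, -0.00022137, -0.00103718,
       -0.00036159]), 'effort': array([ 3.73082521e-04, -6.37617588e+01,  3.84566045e+01,  1.37931106e-02,
       -8.37127163e-05,  5.10079565e-05]), 'ee_pos': array([0.16500042, 0.49828663, 0.40421166]), 'eef_rot': array([ 0.69844942, -0.11271121,  0.11244698, -0.69772506]), 'ft_force': array([-0.06274224, -0.10938279,  0.01714464]), 'torque': array([ 0.03266477,  0.02406212, -0.02366391]), 'width': 0.9965989627526743}
scene [[450.79850098   0.         322.17389511]
 [  0.         450.79850098 238.71928314]
 [  0.           0.           1.        ]] [[-0.66447068  0.7472532  -0.00955876]
 [ 0.52901636  0.46129925 -0.71228133]
 [-0.52784506 -0.47834681 -0.70182899]] [ 0.3823037  -0.17871424  1.42302212]
top [[591.36565347   0.         324.40848537]
 [  0.         591.36565347 233.06937636]
 [  0.           0.           1.        ]] [[-0.01442854 -0.99989535  0.00105354]
 [-0.98669704  0.01406743 -0.16196008]
 [ 0.16192831 -0.00337637 -0.98679675]] [-0.02431024  0.56213095  1.4443602 ]
```

View pics/scene0.png

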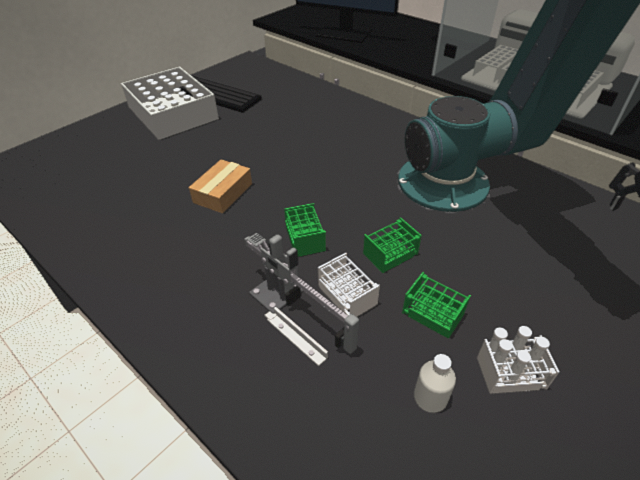

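View pics/top0.png

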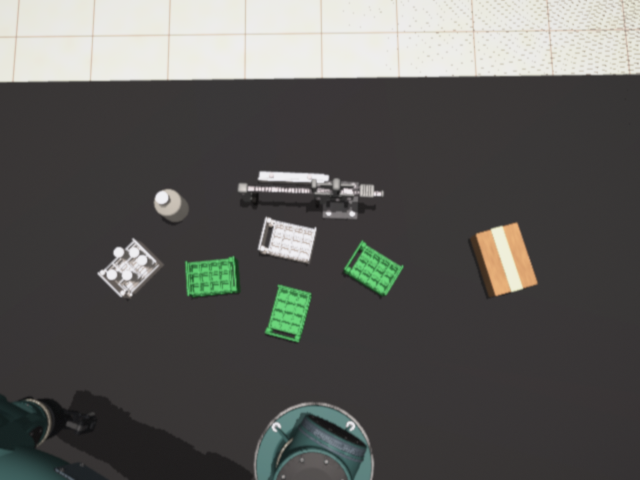

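Candidates: the white empty rack at top (287,241), green look-alikes at (211,277), (289,313) and (374,268), and the full rack at (130,268). I choose the white one at (287,241) and will check it in a close crop.

```bash
cat > h.py <<'E'
import numpy as np,cv2
from workcell import r
def ray(d,uv,z):
    K,R,t=map(np.array,(d["camera_matrix"],d["R"],d["t"]))
    c=-R.T@t; v=R.T@np.linalg.solve(K,[uv[0],uv[1],1.]); return c+v*(z-c[2])/v[2]
def proj(d,X):
    p=np.array(d["camera_matrix"])@(np.array(d["R"])@np.array(X)+d["t"]); return p[:2]/p[2]
E
python3 - <<'E'
from h import *
d=r.get_image("top");f=d["frame"]
c=f[150:285,215:415];cv2.imwrite("pics/crop1.png",cv2.resize(c,None,fx=4,fy=4,interpolation=cv2.INTER_CUBIC))
d=r.get_image("scene");f=d["frame"]
c=f[215:370,230:400];cv2.imwrite("pics/crop2.png",cv2.resize(c,None,fx=3.8,fy=3.8,interpolation=cv2.INTER_CUBIC))
E
```

```text
(no output)
```

View pics/crop1.png

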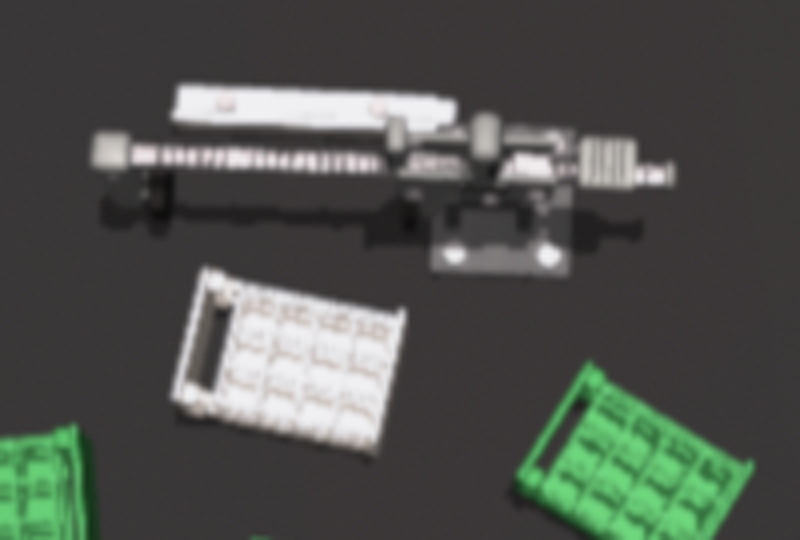

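View pics/crop2.png

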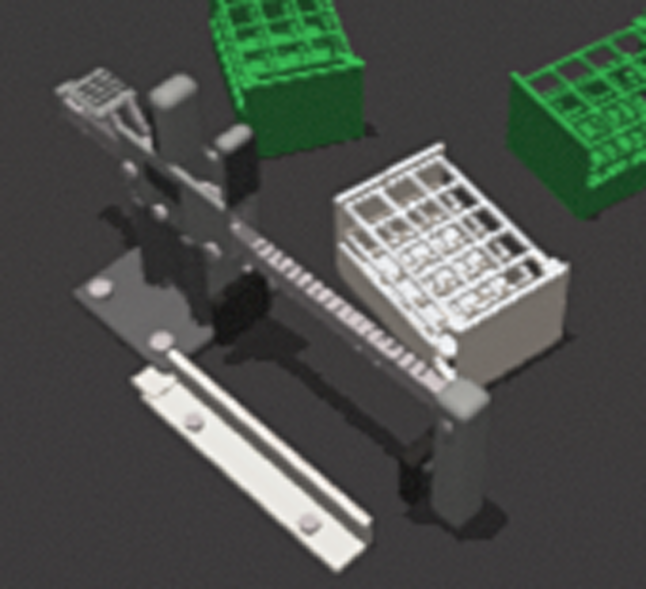

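Top crop: white rack's four top corners are around (207,270), (405,312), (378,455) and (175,402) in crop pixels, with the loose plate on the left (towards world +y and the moving jaw). Tab is at (608,162), handle top at (487,~125), trigger top at (397,~128), and the moving jaw head at (110,150).

```bash
python3 - <<'E'
from h import *
from scipy.optimize import least_squares
T=r.get_image("top");S=r.get_image("scene")
ct=lambda u,v:((u+.5)/4-.5+215,(v+.5)/4-.5+150)
cs=lambda u,v:((u+.5)/3.8-.5+230,(v+.5)/3.8-.5+215)
for n,u,v,z in[("tab",608,162,.143),("handle",487,122,.198),("trig",397,128,.196),("jawhead",110,150,.118),("barL",135,154,.118),("barR",380,162,.118),("tailend",672,174,.118),
 ("rackNW",207,270,.072),("NE",405,312,.072),("SE",378,455,.072),("SW",175,402,.072),("foot SW",432,272,.01),("foot SE",570,275,.01),("fence frontL",173,124,.026),("fence frontR",395,131,.026)]:
    print(n,ray(T,ct(u,v),z)[:2].round(4))
print("scene")
for n,u,v,z in[("tab",102,90,.143),("handle",175,85,.198),("trig",237,135,.196),("fenceL",371,523,.026),("fenceR",172,352,.026),("rackSW",567,263,.072),("NWtop",447,333,.072),("SE",440,148,.072),("NE",337,200,.072)]:
    print(n,ray(S,cs(u,v),z)[:2].round(4))
for n,d in(("T",T),("S",S)):print(n,(-np.array(d["R"]).T@d["t"]).round(3))
E
```

```text
tab [ 0.648  -0.1341]
handle [ 0.6594 -0.0611]
trig [ 0.6571 -0.0094]
jawhead [0.6657 0.1659]
barL [0.663  0.1507]
barR [0.6559 0.0022]
tailend [ 0.646  -0.1746]
rackNW [0.5996 0.1114]
NE [ 0.5714 -0.0113]
SE [0.4826 0.0063]
SW [0.5172 0.131 ]
foot SW [ 0.6082 -0.0285]
foot SE [ 0.605  -0.1178]
fence frontL [0.7051 0.138 ]
fence frontR [ 0.6984 -0.0058]
scene
tab [ 0.6483 -0.1373]
handle [ 0.6523 -0.0629]
trig [ 0.656  -0.0103]
fenceL [0.7123 0.1367]
fenceR [ 0.7033 -0.0331]
rackSW [0.5206 0.1267]
NWtop [0.6093 0.1056]
SE [0.497  0.0076]
NE [ 0.5743 -0.0124]
T [ 0.32  -0.027  1.516]
S [1.1   0.477 0.875]
```

```bash
cat >> h.py <<'E'
from scipy.spatial.transform import Rotation as Ro
O=np.array([.657,-.0127,0]);YAW=-.053
def cl(x,y,z):  # clamp->world
    return O+Ro.from_euler('z',YAW).apply([x,y,z])
def tocl(p): return Ro.from_euler('z',-YAW).apply(np.array(p)-O)
def want(tilt=0,yaw=YAW,flip=1):
    # tool y down (tilted: leaning tips to clamp +x), tool z along clamp y*flip
    z=np.array([0,flip,0.]);y=np.array([np.sin(tilt),0,-np.cos(tilt)]);x=np.cross(y,z)
    return Ro.from_euler('z',yaw)*Ro.from_matrix(np.c_[x,y,z])
def plan(p,W):
    s=r.state();C=Ro.from_quat(s["eef_rot"])
    print("t",round(s["time"],2),"pos",s["ee_pos"].round(4),"F",s["ft_force"].round(1),"w",round(s["width"],3))
    print("shift mm in current tool axes",(C.inv().apply(np.array(p)-s["ee_pos"])*1000).round(1),"then rot deg",np.degrees((C.inv()*W).as_rotvec()).round(1), "shift mm after rot",(W.inv().apply(np.array(p)-s["ee_pos"])*1000).round(1))
E
python3 - <<'E'
from h import *
print(Ro.from_quat(r.state()["eef_rot"]).as_matrix().round(2))
T=r.get_image("top");hsv=cv2.cvtColor(T["frame"],cv2.COLOR_BGR2HSV)
m=cv2.inRange(hsv,(45,100,60),(80,255,255))
for c in cv2.findContours(m,0,2)[0]:
    if cv2.contourArea(c)>200:
        print("green",[ray(T,q,.072)[:2].round(3).tolist() for q in cv2.boxPoints(cv2.minAreaRect(c))])
for f in(1,-1):
    plan(np.array([.452,.066,.155+.05+.15]),want(flip=f))
E
```

```text
[[ 0.95 -0.    0.31]
 [-0.31 -0.    0.95]
 [-0.   -1.   -0.  ]]
green [[0.315, 0.117], [0.434, 0.084], [0.41, -0.001], [0.291, 0.033]]
green [[0.492, 0.315], [0.504, 0.189], [0.414, 0.178], [0.403, 0.304]]
green [[0.462, -0.073], [0.539, -0.123], [0.473, -0.226], [0.397, -0.176]]
t 0.35 pos [0.165  0.4984 0.4046] F [-0.5 -0.5  0.3] w 0.998
shift mm in current tool axes [ 408.3   49.7 -320.2] then rot deg [  0.  -15.3  -0. ] shift mm after rot [ 309.5   49.6 -416.6]
t 0.35 pos [0.165  0.4984 0.4046] F [-0.5 -0.5  0.3] w 0.998
shift mm in current tool axes [ 408.3   49.7 -320.2] then rot deg [  0.  164.7   0. ] shift mm after rot [-309.5   49.6  416.6]
```

```bash
python3 -m inch '[{"ry":-7.6,"fingers":1},{"ry":-7.6},{"tx":28,"tz":-38},{"tx":28,"tz":-38},{"tx":28,"tz":-38},{"tx":28,"tz":-38},{"tx":28,"tz":-38},{"tx":28,"tz":-38}]' 60; python3 - <<'E'
from h import *
plan(np.array([.452,.066,.205]),want())
E
```

```text
t 0.35 pos [0.165  0.4984 0.4046] F [-0.5 -0.5  0.3] w 0.998
shift mm in current tool axes [ 408.3  199.7 -320.2] then rot deg [  0.  -15.3  -0. ] shift mm after rot [ 309.5  199.6 -416.6]invalid input at $[0]: expected keys tx, ty, tz, rx, ry, rz, fingers
```

```bash
python3 -m inch '[{"tx":0,"ty":0,"tz":0,"rx":0,"ry":-7.6,"rz":0,"fingers":1},{"tx":0,"ty":0,"tz":0,"rx":0,"ry":-7.6,"rz":0,"fingers":1},{"tx":28,"ty":0,"tz":-38,"rx":0,"ry":0,"rz":0,"fingers":1},{"tx":28,"ty":0,"tz":-38,"rx":0,"ry":0,"rz":0,"fingers":1},{"tx":28,"ty":0,"tz":-38,"rx":0,"ry":0,"rz":0,"fingers":1},{"tx":28,"ty":0,"tz":-38,"rx":0,"ry":0,"rz":0,"fingers":1},{"tx":28,"ty":0,"tz":-38,"rx":0,"ry":0,"rz":0,"fingers":1},{"tx":28,"ty":0,"tz":-38,"rx":0,"ry":0,"rz":0,"fingers":1}]' 60; python3 - <<'E'
from h import *
plan(np.array([.452,.066,.205]),want())
E
```

```text
time: 1.15
ee_pos: [0.3209, 0.2599, 0.4048]
eef_rot: [-0.707, 0.019, -0.019, 0.707]
ft_force: [0.9, 1.3, 0.5]
width: 0.999
t 1.15 pos [0.3209 0.2599 0.4048] F [0.9 1.3 0.5] w 0.999
shift mm in current tool axes [ 141.3  199.9 -186.5] then rot deg [-0.  -0.1  0. ] shift mm after rot [ 141.2  199.8 -186.7]
```

```bash
python3 -m inch '[{"tx":28,"ty":0,"tz":-37,"rx":0,"ry":0,"rz":0,"fingers":1},{"tx":28,"ty":0,"tz":-37,"rx":0,"ry":0,"rz":0,"fingers":1},{"tx":28,"ty":0,"tz":-37,"rx":0,"ry":0,"rz":0,"fingers":1},{"tx":28,"ty":0,"tz":-37,"rx":0,"ry":0,"rz":0,"fingers":1},{"tx":29,"ty":0,"tz":-38,"rx":0,"ry":0,"rz":0,"fingers":1},{"tx":0,"ty":45,"tz":0,"rx":0,"ry":0,"rz":0,"fingers":1},{"tx":0,"ty":45,"tz":0,"rx":0,"ry":0,"rz":0,"fingers":1},{"tx":0,"ty":40,"tz":0,"rx":0,"ry":0,"rz":0,"fingers":1}]'; python3 - <<'E'
from h import *
plan(np.array([.452,.066,.195]),want())
for n in("scene","top"):
    d=r.get_image(n);f=d["frame"]
    u,v=proj(d,[.5,.06,.1]);u,v=int(u),int(v)
    cv2.imwrite(f"pics/{n}2.png",cv2.resize(f[max(v-110,0):v+90,max(u-120,0):u+120],None,fx=3,fy=3,interpolation=cv2.INTER_CUBIC))
E
```

```text
time: 1.95
ee_pos: [0.4508, 0.0677, 0.273]
eef_rot: [-0.707, 0.02, -0.02, 0.707]
ft_force: [0.7, 0.3, -1.4]
width: 0.997
t 1.95 pos [0.4508 0.0677 0.273 ] F [ 0.7  0.3 -1.4] w 0.997
shift mm in current tool axes [ 1.3 78.  -1.6] then rot deg [-0.  -0.2  0. ] shift mm after rot [ 1.3 78.  -1.6]
```

View pics/scene2.png

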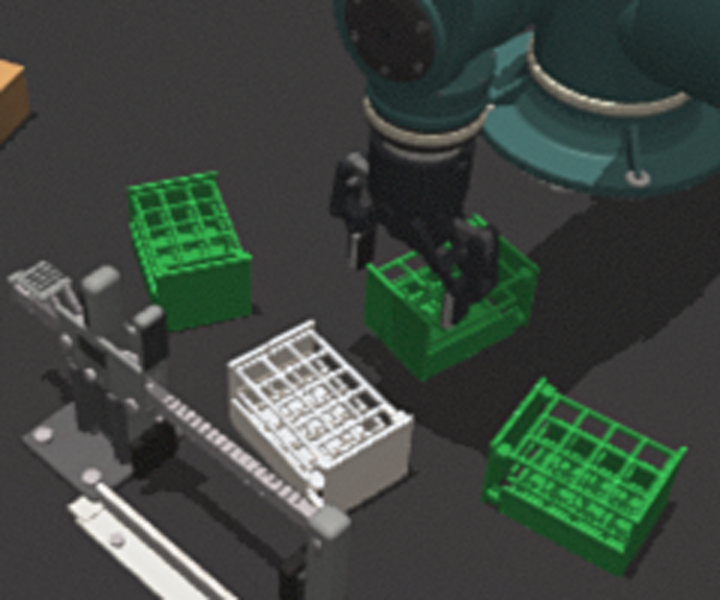

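View pics/top2.png

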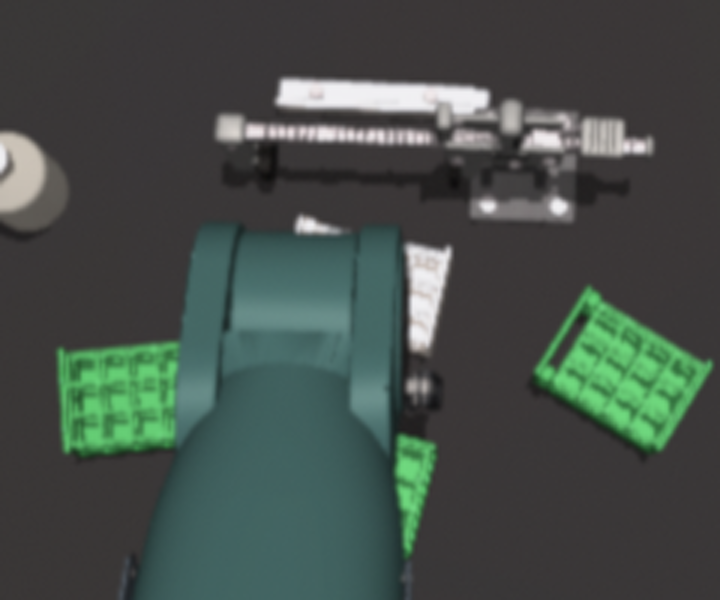

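```bash
python3 - <<'E'
from h import *
d=r.get_image("scene");u,v=proj(d,[.5,.06,.1]);u,v=int(u),int(v)
p=r.state()["ee_pos"]
for z in(.1,.113):
  for dy in(.045,-.045):
    q=proj(d,[p[0]+.011,p[1]+dy,z]);print(z,dy,((q-[max(u-120,0),max(v-110,0)])*3).round())
plan(np.array([.452,.066,.185]),want())
E
```

```text
0.1 0.045 [445. 338.]
0.1 -0.045 [354. 284.]
0.113 0.045 [446. 326.]
0.113 -0.045 [355. 273.]
t 2.1 pos [0.4504 0.0681 0.2739] F [0.5 0.7 1. ] w 1.0
shift mm in current tool axes [ 2.1 88.9 -2. ] then rot deg [ 0.  -0.1 -0.2] shift mm after rot [ 1.7 88.9 -2.1]
```

```bash
python3 -m inch '[{"tx":1,"ty":30,"tz":-1,"rx":0,"ry":0,"rz":0,"fingers":1},{"tx":0,"ty":30,"tz":0,"rx":0,"ry":0,"rz":0,"fingers":1},{"tx":0,"ty":30,"tz":0,"rx":0,"ry":0,"rz":0,"fingers":1},{"tx":0,"ty":0,"tz":0,"rx":0,"ry":0,"rz":0,"fingers":1},{"tx":9,"ty":0,"tz":0,"rx":0,"ry":0,"rz":0,"fingers":1},{"tx":9,"ty":0,"tz":0,"rx":0,"ry":0,"rz":0,"fingers":1},{"tx":9,"ty":0,"tz":0,"rx":0,"ry":0,"rz":0,"fingers":1},{"tx":9,"ty":0,"tz":0,"rx":0,"ry":0,"rz":0,"fingers":1}]'; python3 - <<'E'
from h import *
plan(np.array([.452,.066,.185]),want())
for n in("scene",):
    d=r.get_image(n);f=d["frame"]
    u,v=proj(d,[.5,.06,.1]);u,v=int(u),int(v)
    cv2.imwrite(f"pics/{n}3.png",cv2.resize(f[max(v-110,0):v+90,max(u-120,0):u+120],None,fx=3,fy=3,interpolation=cv2.INTER_CUBIC))
E
```

```text
time: 2.9
ee_pos: [0.4893, 0.0651, 0.1857]
eef_rot: [0.707, -0.019, 0.02, -0.707]
ft_force: [-2.5, -0.2, 0.5]
width: 0.999
t 2.9 pos [0.4893 0.0651 0.1857] F [-2.5 -0.2  0.5] w 0.999
shift mm in current tool axes [-37.3   0.6  -1.1] then rot deg [ 0.  -0.1  0.1] shift mm after rot [-37.3   0.7  -1. ]
```

View pics/scene3.png

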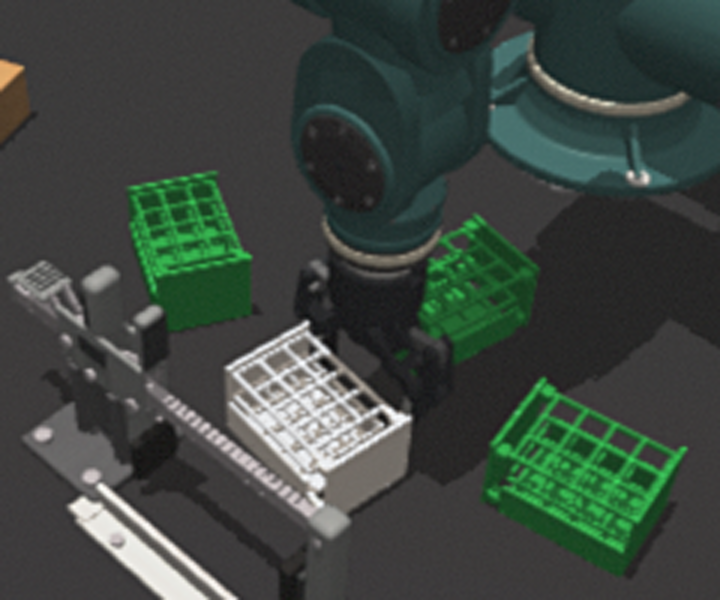

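```bash
python3 -m inch '[{"tx":0,"ty":4,"tz":0,"rx":0,"ry":0,"rz":-4,"fingers":1},{"tx":0,"ty":4,"tz":0,"rx":0,"ry":0,"rz":-4,"fingers":1},{"tx":0,"ty":4,"tz":0,"rx":0,"ry":0,"rz":-4,"fingers":1},{"tx":0,"ty":4,"tz":0,"rx":0,"ry":0,"rz":-4,"fingers":1},{"tx":0,"ty":4,"tz":0,"rx":0,"ry":0,"rz":-4,"fingers":1},{"tx":9.4,"ty":3.4,"tz":0,"rx":0,"ry":0,"rz":0,"fingers":1},{"tx":9.4,"ty":3.4,"tz":0,"rx":0,"ry":0,"rz":0,"fingers":1},{"tx":0,"ty":0,"tz":0,"rx":0,"ry":0,"rz":0,"fingers":1}]'; python3 - <<'E'
from h import *
s=r.state();C=Ro.from_quat(s["eef_rot"])
print("tip front",(s["ee_pos"]+C.apply([.011,.160,0])).round(4), s["ft_force"])
for n in("scene","top"):
    d=r.get_image(n);f=d["frame"]
    u,v=proj(d,[.55,.06,.1]);u,v=int(u),int(v)
    cv2.imwrite(f"pics/{n}4.png",cv2.resize(f[max(v-110,0):v+90,max(u-120,0):u+120],None,fx=3,fy=3,interpolation=cv2.INTER_CUBIC))
E
```

```text
time: 3.75
ee_pos: [0.513, 0.0637, 0.1656]
eef_rot: [0.699, 0.104, 0.142, -0.693]
ft_force: [0.7, -0.4, 0.4]
width: 1.0
tip front [0.5781 0.0602 0.019 ] [ 0.68531403 -0.42938265  0.3673909 ]
```

View pics/scene4.png

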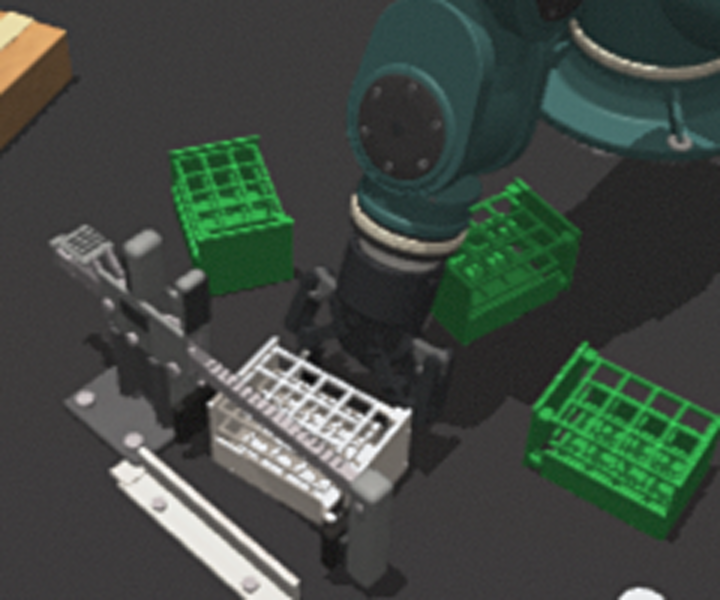

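View pics/top4.png

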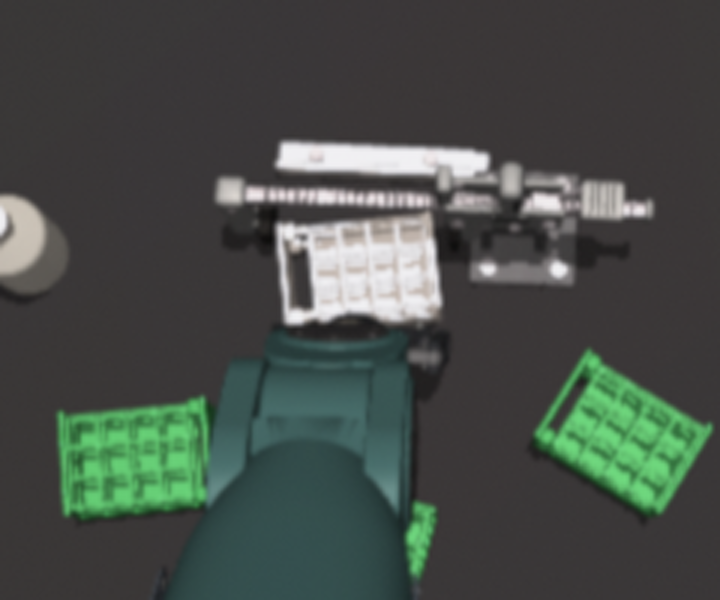

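```bash
python3 - <<'E'
from h import *
d=r.get_image("top");u,v=proj(d,[.55,.06,.1]);u,v=int(u),int(v)
P=[ray(d,((a+1)/3-.33+max(u-120,0),(b+1)/3-.33+max(v-110,0)),.072) for a,b in((278,222),(433,213),(440,318),(285,325))]
P=np.array([tocl(p) for p in P]);print(P.round(4),P.mean(0), np.arctan2(-(P[0]-P[1])[0],(P[0]-P[1])[1]))
s=r.state();C=Ro.from_quat(s["eef_rot"]);print(tocl(s["ee_pos"]+C.apply([.011,.160,0])))
E
```

```text
[[-0.016   0.1428  0.072 ]
 [-0.0033  0.0141  0.072 ]
 [-0.0918  0.0045  0.072 ]
 [-0.1026  0.1321  0.072 ]] [-0.05345215  0.07335653  0.072     ] 0.09822817813904176
[-0.08467652  0.06861517  0.01851252]
```

```bash
python3 -m inch '[{"tx":3.8,"ty":1.4,"tz":0,"rx":0,"ry":0,"rz":0,"fingers":1},{"tx":3.8,"ty":1.4,"tz":0,"rx":0,"ry":0,"rz":0,"fingers":1},{"tx":4.7,"ty":1.7,"tz":0,"rx":0,"ry":0,"rz":0,"fingers":1},{"tx":4.7,"ty":1.7,"tz":0,"rx":0,"ry":0,"rz":0,"fingers":1},{"tx":4.7,"ty":1.7,"tz":0,"rx":0,"ry":0,"rz":0,"fingers":1},{"tx":4.7,"ty":1.7,"tz":0,"rx":0,"ry":0,"rz":0,"fingers":1},{"tx":4.7,"ty":1.7,"tz":0,"rx":0,"ry":0,"rz":0,"fingers":1},{"tx":4.7,"ty":1.7,"tz":0,"rx":0,"ry":0,"rz":0,"fingers":1}]'; python3 - <<'E'
from h import *
s=r.state();C=Ro.from_quat(s["eef_rot"]);print(tocl(s["ee_pos"]+C.apply([.011,.160,0])))
for n in("scene","top"):
    d=r.get_image(n);f=d["frame"]
    u,v=proj(d,[.6,.05,.1]);u,v=int(u),int(v)
    print(n,u-90,v-75)
    cv2.imwrite(f"pics/{n}5.png",cv2.resize(f[v-75:v+75,u-90:u+90],None,fx=4,fy=4,interpolation=cv2.INTER_CUBIC))
E
```

```text
time: 4.7
ee_pos: [0.5491, 0.0618, 0.165]
eef_rot: [0.699, 0.104, 0.142, -0.693]
ft_force: [-1.2, 0.6, -0.9]
width: 1.0
[-0.04662043  0.06858459  0.01843492]
scene 241 204
top 200 139
```

View pics/scene5.png

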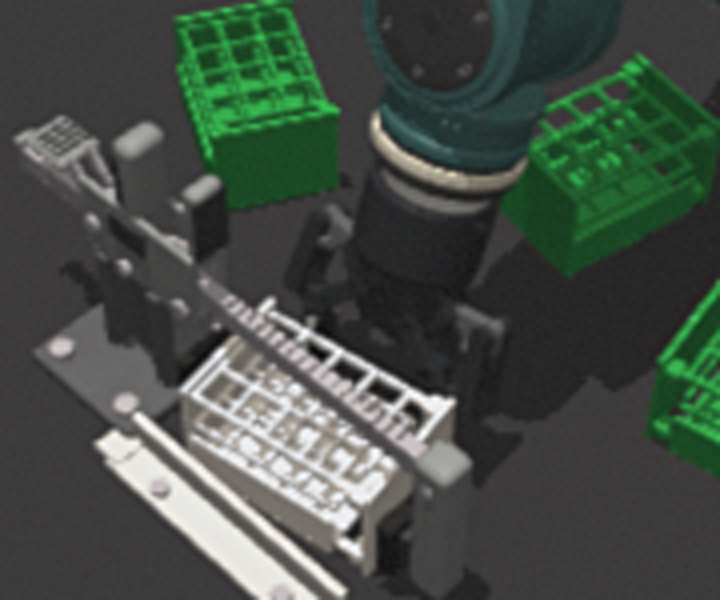

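View pics/top5.png

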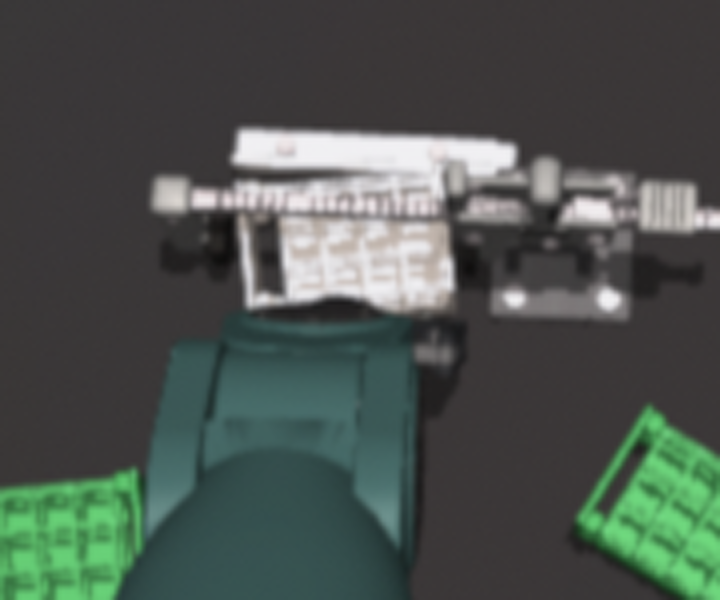

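```bash
python3 -m inch '[{"tx":2.8,"ty":1,"tz":0,"rx":0,"ry":0,"rz":0,"fingers":1},{"tx":2.8,"ty":1,"tz":0,"rx":0,"ry":0,"rz":0,"fingers":1},{"tx":2.8,"ty":1,"tz":0,"rx":0,"ry":0,"rz":0,"fingers":1},{"tx":2.8,"ty":1,"tz":0,"rx":0,"ry":0,"rz":0,"fingers":1},{"tx":0,"ty":0,"tz":0,"rx":0,"ry":0,"rz":0,"fingers":1},{"tx":0,"ty":0,"tz":0,"rx":0,"ry":0,"rz":0,"fingers":1},{"tx":0,"ty":0,"tz":0,"rx":0,"ry":0,"rz":0,"fingers":1},{"tx":0,"ty":0,"tz":0,"rx":0,"ry":0,"rz":0,"fingers":1}]'; python3 - <<'E'
from h import *
s=r.state();C=Ro.from_quat(s["eef_rot"]);print(tocl(s["ee_pos"]+C.apply([.011,.160,0])))
for n in("scene","top"):
    d=r.get_image(n);f=d["frame"]
    u,v=proj(d,[.6,.05,.1]);u,v=int(u),int(v)
    cv2.imwrite(f"pics/{n}6.png",cv2.resize(f[v-75:v+75,u-90:u+90],None,fx=4,fy=4,interpolation=cv2.INTER_CUBIC))
E
```

```text
time: 5.6
ee_pos: [0.5571, 0.0615, 0.1635]
eef_rot: [0.7, 0.101, 0.139, -0.693]
ft_force: [-25.3, 3.8, 11.1]
width: 0.997
[-0.03990196  0.06867349  0.01636783]
```

View pics/scene6.png

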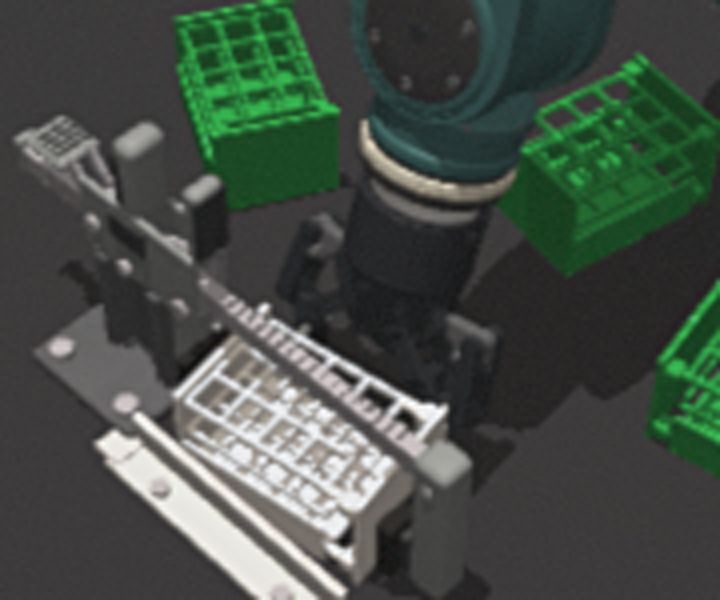

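View pics/top6.png

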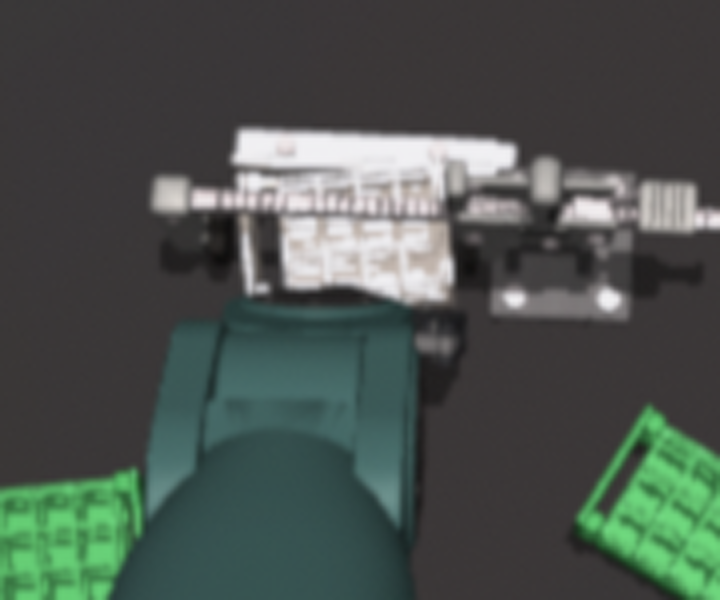

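```bash
python3 - <<'E'
from h import *
s=r.state();print(Ro.from_quat(s["eef_rot"]).as_matrix().round(3))
d=r.get_image("top");f=d["frame"]
u,v=proj(d,[.6,.05,.1]);u,v=int(u),int(v)
P={n:tocl(ray(d,((a+.5)/4-.5+u-90,(b+.5)/4-.5+v-75),z)).round(4)[:2] for n,a,b,z in(("FR",443,160,.072),("NR",452,302,.072),("FL",238,175,.072),("NL",250,293,.072),("fenceL",233,165,.026),("fenceR",455,172,.026))}
print(P)
cv2.imwrite("pics/top7.png",cv2.resize(f[170:225,230:330],None,fx=8,fy=8,interpolation=cv2.INTER_CUBIC))
d=r.get_image("scene");f=d["frame"]
cv2.imwrite("pics/scene7.png",cv2.resize(f[280:360,275:375],None,fx=7.5,fy=7.5,interpolation=cv2.INTER_CUBIC))
E
```

```text
[[ 0.941  0.334  0.055]
 [-0.052 -0.019  0.998]
 [ 0.334 -0.943 -0.   ]]
{'FR': array([0.0388, 0.0158]), 'NR': array([-0.0518,  0.0063]), 'FL': array([0.0241, 0.1439]), 'NL': array([-0.051 ,  0.1322]), 'fenceL': array([0.0421, 0.1531]), 'fenceR': array([0.043 , 0.0092])}
```

View pics/top7.png

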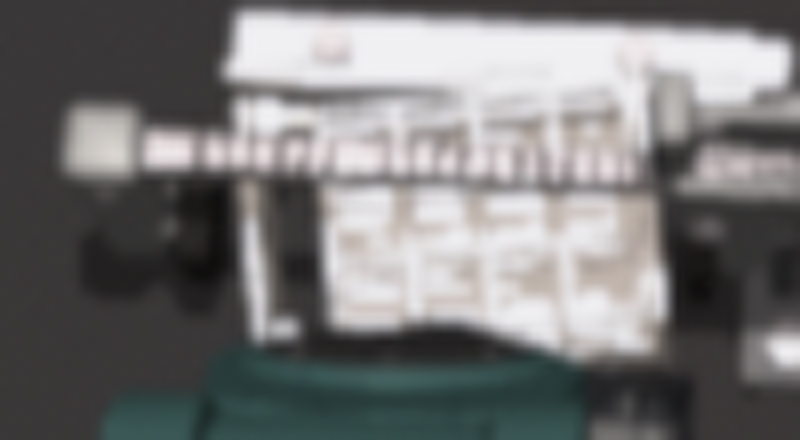

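View pics/scene7.png

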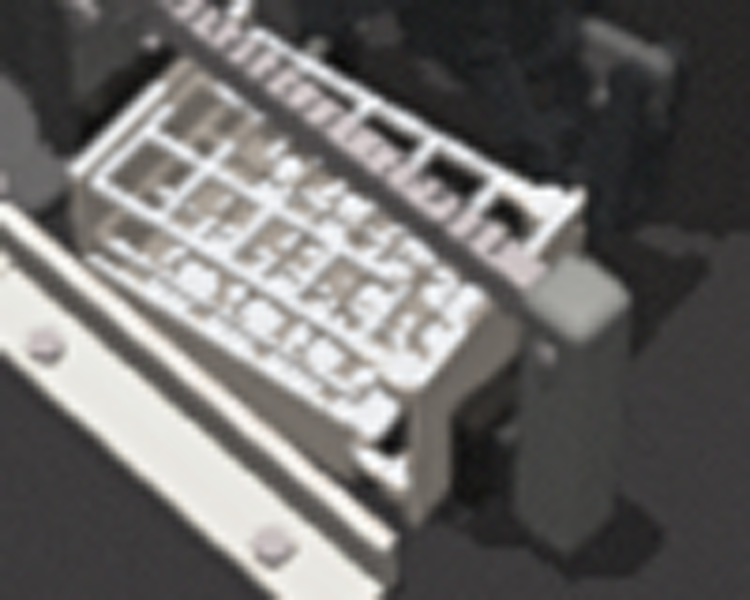

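```bash
python3 - <<'E'
from h import *
s=r.state();F=s["ft_force"];M=s["torque"];C=Ro.from_quat(s["eef_rot"]);print(F,M)
Ft=C.inv().apply(F);Mt=C.inv().apply(M);print("tool",Ft,Mt)
# points along line of action
r0=np.cross(Ft,Mt)/Ft.dot(Ft);
for l in np.linspace(-.1,.1,5):print((r0+l*Ft/np.linalg.norm(Ft)).round(3))
E
```

```text
[-25.45722251   4.25954907  11.31757662] [-0.11923892  3.88671333 -0.7517111 ]
tool [-20.39603729 -19.23893296   2.85772608] [-0.56337347  0.59668068  3.8745852 ]
[-0.024  0.166 -0.039]
[-0.06   0.132 -0.034]
[-0.096  0.097 -0.029]
[-0.132  0.063 -0.024]
[-0.168  0.029 -0.019]
```

The force's line of action runs through the -y finger only. The +y finger seems to have slipped into the slot beside the loose plate, so the rack is over-turned by about 0.11 rad. I'll back off, narrow the fingers and push again on the wall.

```bash
python3 -m inch '[{"tx":-4.7,"ty":-1.7,"tz":0,"rx":0,"ry":0,"rz":0,"fingers":1},{"tx":-4.7,"ty":-1.7,"tz":0,"rx":0,"ry":0,"rz":0,"fingers":1},{"tx":-7,"ty":-2.6,"tz":0,"rx":0,"ry":0,"rz":0,"fingers":1},{"tx":-7,"ty":-2.6,"tz":0,"rx":0,"ry":0,"rz":0,"fingers":1},{"tx":-7,"ty":-2.6,"tz":0,"rx":0,"ry":0,"rz":0,"fingers":0},{"tx":1.7,"ty":-4.7,"tz":3,"rx":0,"ry":0,"rz":0,"fingers":0},{"tx":0,"ty":0,"tz":0,"rx":0,"ry":0,"rz":0,"fingers":0},{"tx":0,"ty":0,"tz":0,"rx":0,"ry":0,"rz":0,"fingers":0}]'; python3 - <<'E'
from h import *
s=r.state();C=Ro.from_quat(s["eef_rot"]);print(tocl(s["ee_pos"]+C.apply([.011,.160,0])))
d=r.get_image("top");f=d["frame"]
cv2.imwrite("pics/top8.png",cv2.resize(f[170:225,230:330],None,fx=8,fy=8,interpolation=cv2.INTER_CUBIC))
d=r.get_image("scene");f=d["frame"]
cv2.imwrite("pics/scene8.png",cv2.resize(f[280:360,275:375],None,fx=7.5,fy=7.5,interpolation=cv2.INTER_CUBIC))
E
```

```text
time: 6.6
ee_pos: [0.5288, 0.0661, 0.1706]
eef_rot: [0.699, 0.104, 0.142, -0.693]
ft_force: [1.0, 0.3, 0.2]
width: 0.501
[-0.06701185  0.07178197  0.02409272]
```

View pics/top8.png

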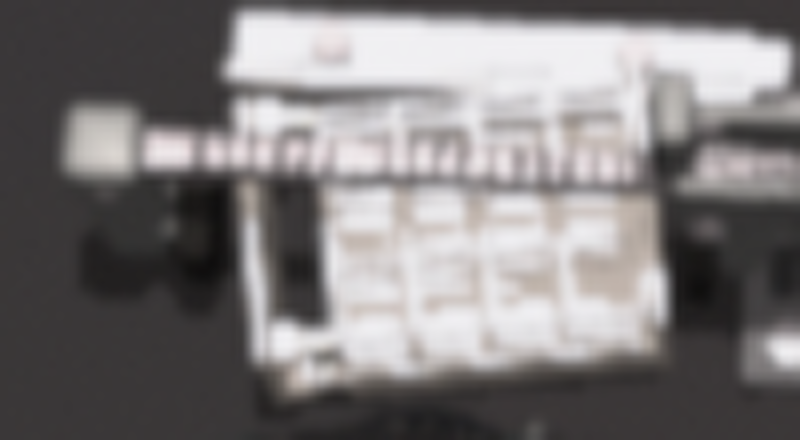

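View pics/scene8.png

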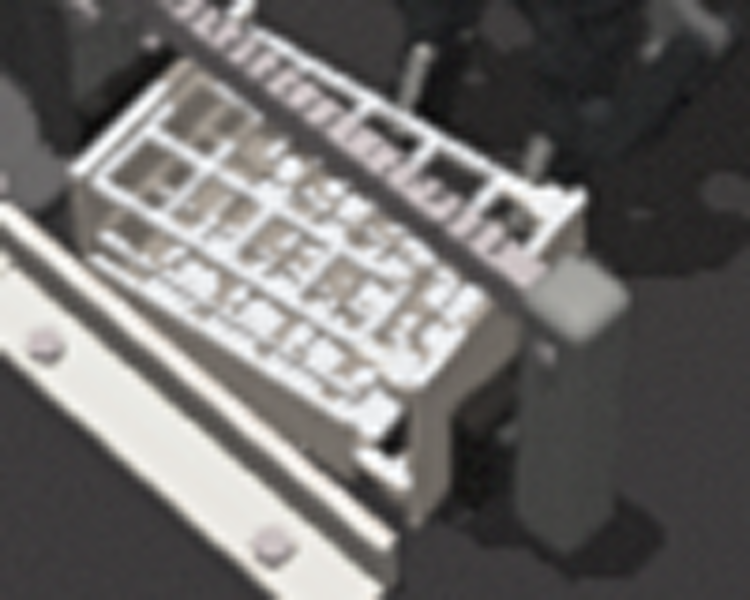

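```bash
python3 -m inch '[{"tx":4.7,"ty":1.7,"tz":0,"rx":0,"ry":0,"rz":0,"fingers":0},{"tx":4.7,"ty":1.7,"tz":0,"rx":0,"ry":0,"rz":0,"fingers":0},{"tx":3.8,"ty":1.4,"tz":0,"rx":0,"ry":0,"rz":0,"fingers":0},{"tx":3.8,"ty":1.4,"tz":0,"rx":0,"ry":0,"rz":0,"fingers":0},{"tx":3.8,"ty":1.4,"tz":0,"rx":0,"ry":0,"rz":0,"fingers":0},{"tx":3.8,"ty":1.4,"tz":0,"rx":0,"ry":0,"rz":0,"fingers":0},{"tx":1.9,"ty":0.7,"tz":0,"rx":0,"ry":0,"rz":0,"fingers":0},{"tx":0,"ty":0,"tz":0,"rx":0,"ry":0,"rz":0,"fingers":0}]'; python3 - <<'E'
from h import *
s=r.state();C=Ro.from_quat(s["eef_rot"]);print(tocl(s["ee_pos"]+C.apply([.011,.160,0])))
d=r.get_image("top");f=d["frame"]
cv2.imwrite("pics/top9.png",cv2.resize(f[170:225,230:330],None,fx=8,fy=8,interpolation=cv2.INTER_CUBIC))
d=r.get_image("scene");f=d["frame"]
cv2.imwrite("pics/scene9.png",cv2.resize(f[280:360,275:375],None,fx=7.5,fy=7.5,interpolation=cv2.INTER_CUBIC))
E
```

```text
time: 7.5
ee_pos: [0.5541, 0.0646, 0.169]
eef_rot: [0.7, 0.102, 0.139, -0.693]
ft_force: [-21.7, 1.5, 10.3]
width: 0.502
[-0.04267918  0.07161941  0.02202371]
```

View pics/top9.png

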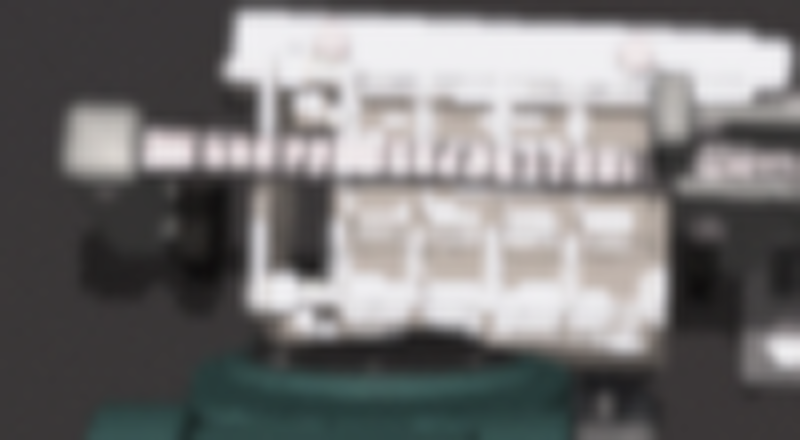

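View pics/scene9.png

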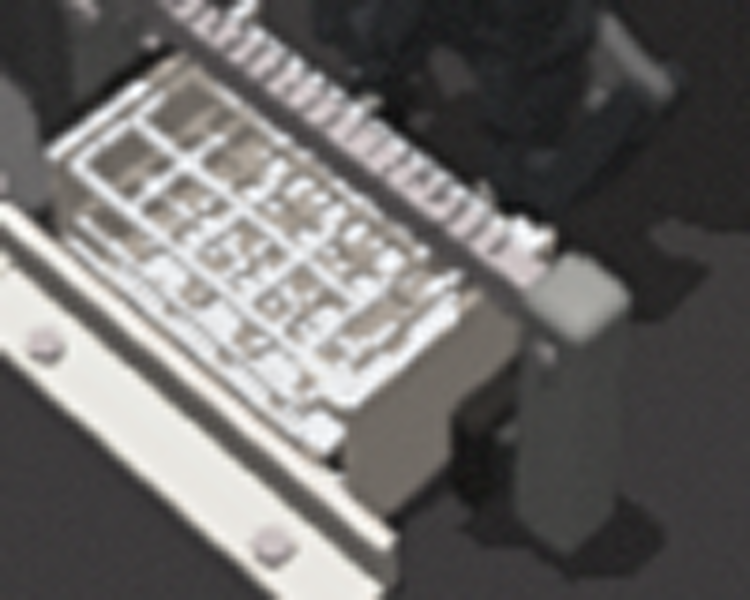

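```bash
python3 -m inch '[{"tx":-9.4,"ty":-3.4,"tz":0,"rx":0,"ry":0,"rz":0,"fingers":0},{"tx":-18.8,"ty":-6.8,"tz":0,"rx":0,"ry":0,"rz":0,"fingers":0},{"tx":-18.8,"ty":-6.8,"tz":0,"rx":0,"ry":0,"rz":0,"fingers":0},{"tx":0,"ty":-40,"tz":0,"rx":0,"ry":0,"rz":6.5,"fingers":1},{"tx":0,"ty":-45,"tz":0,"rx":0,"ry":0,"rz":6.5,"fingers":1},{"tx":0,"ty":-45,"tz":0,"rx":0,"ry":0,"rz":6.5,"fingers":1},{"tx":0,"ty":-45,"tz":-15,"rx":0,"ry":0,"rz":0,"fingers":1},{"tx":0,"ty":-45,"tz":-15,"rx":0,"ry":0,"rz":0,"fingers":1}]'; python3 - <<'E'
from h import *
plan(cl(0,-.025,.40),want())
d=r.get_image("top");f=d["frame"]
cv2.imwrite("pics/top10.png",cv2.resize(f[160:235,230:330],None,fx=8,fy=8,interpolation=cv2.INTER_CUBIC))
E
```

```text
time: 8.4
ee_pos: [0.4735, 0.0387, 0.3518]
eef_rot: [0.707, 0.016, 0.054, -0.705]
ft_force: [1.3, -0.4, -0.8]
width: 1.002
t 8.4 pos [0.4735 0.0387 0.3518] F [ 1.3 -0.4 -0.8] w 1.002
shift mm in current tool axes [189.9 -29.7 -66.4] then rot deg [ 0.  -0.   5.6] shift mm after rot [186.  -48.2 -66.6]
```

View pics/top10.png

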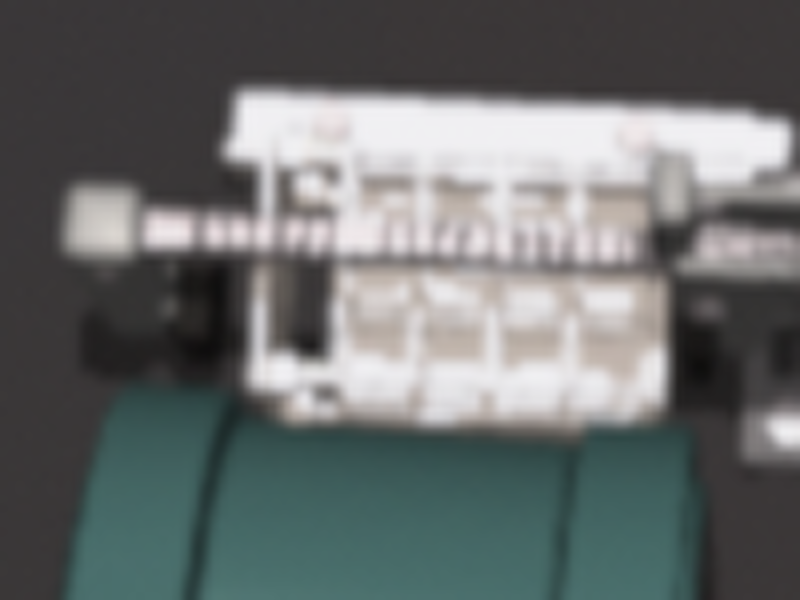

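Rack is square, against the fence, and its end plate slot is still open. Next I go up and over the handle and trigger.

```bash
python3 -m inch '[{"tx":0,"ty":-15,"tz":-10,"rx":0,"ry":0,"rz":5.6,"fingers":1},{"tx":0,"ty":-33,"tz":-27,"rx":0,"ry":0,"rz":0,"fingers":1},{"tx":30,"ty":0,"tz":-29,"rx":0,"ry":0,"rz":0,"fingers":1},{"tx":45,"ty":0,"tz":0,"rx":0,"ry":0,"rz":0,"fingers":1},{"tx":45,"ty":0,"tz":0,"rx":0,"ry":0,"rz":0,"fingers":1},{"tx":40,"ty":0,"tz":0,"rx":0,"ry":0,"rz":0,"fingers":1},{"tx":26,"ty":0,"tz":0,"rx":0,"ry":0,"rz":0,"fingers":1},{"tx":0,"ty":0,"tz":0,"rx":0,"ry":0,"rz":0,"fingers":1}]'; python3 - <<'E'
from h import *
plan(cl(0,-.025,.323),want())
for n,w in(("top",[.66,-.03,.2]),("scene",[.66,-.03,.2])):
    d=r.get_image(n);f=d["frame"];u,v=map(int,proj(d,w));print(n,u-60,v-50)
    cv2.imwrite(f"pics/{n}11.png",cv2.resize(f[v-50:v+50,u-60:u+60],None,fx=6,fy=6,interpolation=cv2.INTER_CUBIC))
E
```

```text
time: 9.25
ee_pos: [0.6569, -0.0374, 0.3963]
eef_rot: [0.707, -0.019, 0.019, -0.707]
ft_force: [-0.3, -0.4, 0.4]
width: 1.003
t 9.25 pos [ 0.6569 -0.0374  0.3963] F [-0.3 -0.4  0.4] w 1.003
shift mm in current tool axes [-1.2 73.3 -0.3] then rot deg [ 0.  -0.1 -0. ] shift mm after rot [-1.2 73.3 -0.3]
top 262 129
scene 223 195
```

View pics/scene11.png

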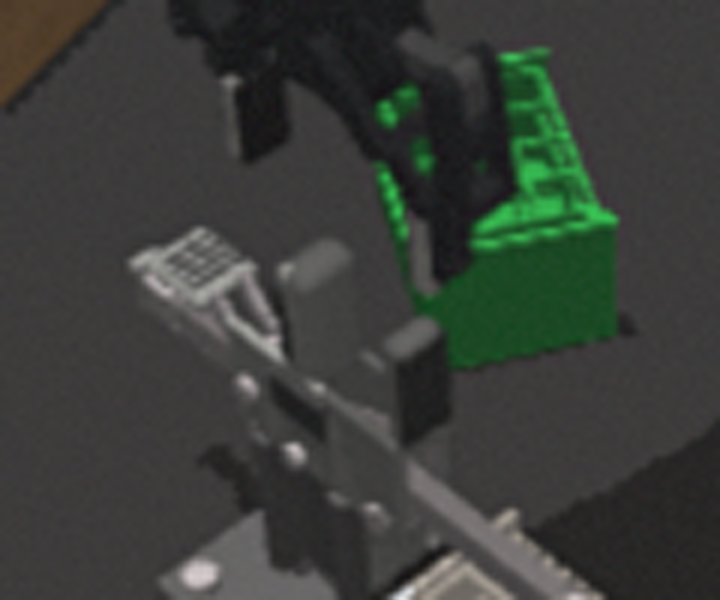

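```bash
python3 -m inch '[{"tx":-1,"ty":30,"tz":0,"rx":0,"ry":0,"rz":0,"fingers":1},{"tx":0,"ty":30,"tz":0,"rx":0,"ry":0,"rz":0,"fingers":1},{"tx":0,"ty":13,"tz":0,"rx":0,"ry":0,"rz":0,"fingers":1},{"tx":0,"ty":0,"tz":0,"rx":0,"ry":0,"rz":0,"fingers":0.8},{"tx":0,"ty":0,"tz":0,"rx":0,"ry":0,"rz":0,"fingers":0.75},{"tx":0,"ty":0,"tz":0,"rx":0,"ry":0,"rz":0,"fingers":0.75},{"tx":0,"ty":0,"tz":0,"rx":0,"ry":0,"rz":0,"fingers":0.75},{"tx":0,"ty":0,"tz":0,"rx":0,"ry":0,"rz":0,"fingers":0.75}]' 50; python3 - <<'E'
from h import *
plan(cl(0,-.025,.323),want())
for n,w in(("top",[.66,-.03,.2]),("scene",[.66,-.03,.2])):
    d=r.get_image(n);f=d["frame"];u,v=map(int,proj(d,w));print(n,u-60,v-50)
    cv2.imwrite(f"pics/{n}12.png",cv2.resize(f[v-50:v+50,u-60:u+60],None,fx=6,fy=6,interpolation=cv2.INTER_CUBIC))
E
```

```text
time: 10.15
ee_pos: [0.6533, -0.0369, 0.3255]
eef_rot: [0.707, -0.019, 0.02, -0.707]
ft_force: [-0.3, 0.2, -1.4]
width: 0.876
t 10.15 pos [ 0.6533 -0.0369  0.3255] F [-0.3  0.2 -1.4] w 0.876
shift mm in current tool axes [ 2.4  2.5 -0.6] then rot deg [ 0.  -0.1  0. ] shift mm after rot [ 2.4  2.5 -0.6]
top 262 129
scene 223 195
```

View pics/scene12.png

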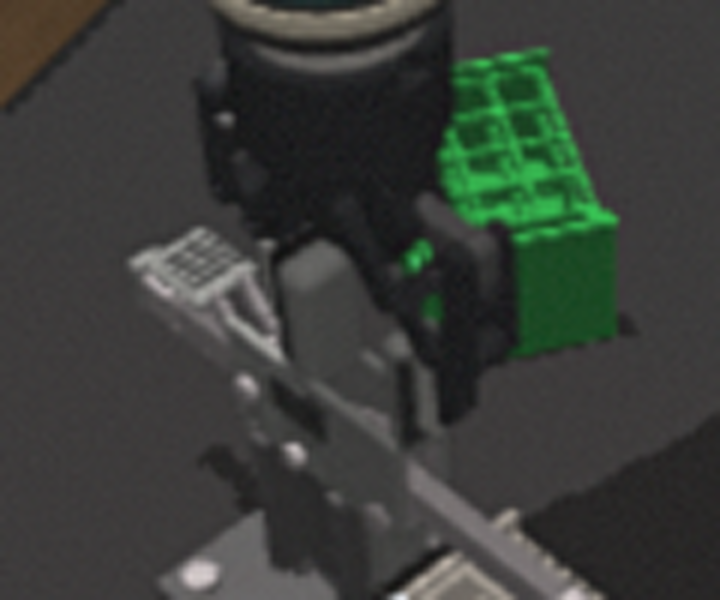

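```bash
python3 -m inch '[{"tx":2,"ty":0,"tz":-4,"rx":0,"ry":0,"rz":0,"fingers":-0.2},{"tx":0,"ty":0,"tz":-4,"rx":0,"ry":0,"rz":0,"fingers":-0.2},{"tx":0,"ty":0,"tz":-4,"rx":0,"ry":0,"rz":0,"fingers":-0.2},{"tx":0,"ty":0,"tz":-1,"rx":0,"ry":0,"rz":0,"fingers":-0.2},{"tx":0,"ty":0,"tz":0,"rx":0,"ry":0,"rz":0,"fingers":-0.2},{"tx":0,"ty":0,"tz":0,"rx":0,"ry":0,"rz":0,"fingers":-0.2},{"tx":0,"ty":0,"tz":0,"rx":0,"ry":0,"rz":0,"fingers":-0.2},{"tx":0,"ty":0,"tz":0,"rx":0,"ry":0,"rz":0,"fingers":-0.2}]' 50; python3 - <<'E'
from h import *
plan(cl(0,-.025,.323),want())
for n,w in(("top",[.66,.06,.1]),("scene",[.66,0,.15])):
    d=r.get_image(n);f=d["frame"];u,v=map(int,proj(d,w));print(n,u-60,v-50)
    cv2.imwrite(f"pics/{n}13.png",cv2.resize(f[v-50:v+50,u-60:u+60],None,fx=6,fy=6,interpolation=cv2.INTER_CUBIC))
E
```

```text
time: 11.05
ee_pos: [0.6544, -0.0493, 0.3278]
eef_rot: [-0.706, 0.018, -0.02, 0.708]
ft_force: [-9.0, 8.9, 31.1]
width: 0.505
t 11.05 pos [ 0.6544 -0.0493  0.3278] F [-9.   8.9 31.1] w 0.505
shift mm in current tool axes [ 0.6  4.8 11.7] then rot deg [-0.1 -0.   0.2] shift mm after rot [ 0.6  4.8 11.7]
top 226 140
scene 235 218
```

View pics/scene13.png

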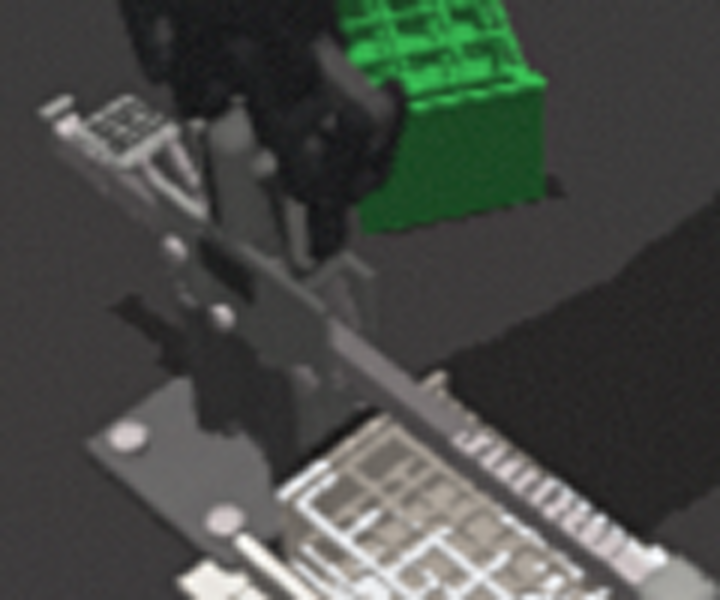

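View pics/top13.png

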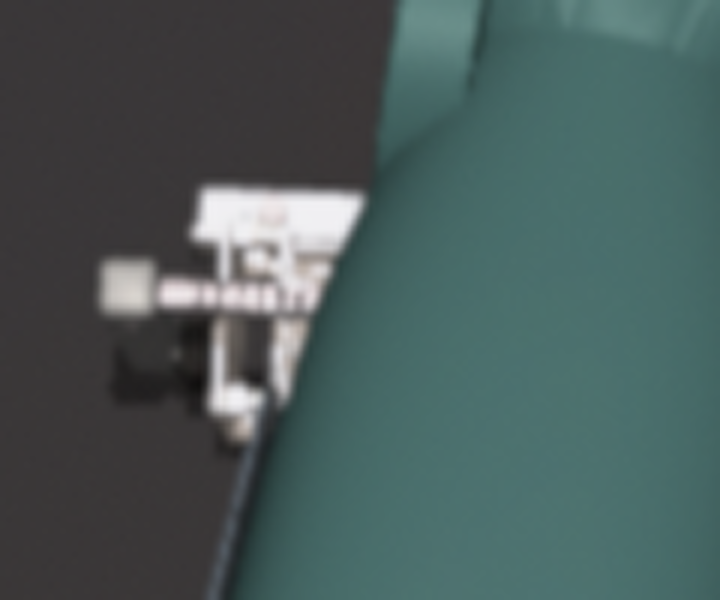

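```bash
python3 -m inch '[{"tx":0,"ty":0,"tz":4,"rx":0,"ry":0,"rz":0,"fingers":0.75},{"tx":0,"ty":0,"tz":4,"rx":0,"ry":0,"rz":0,"fingers":0.75},{"tx":0,"ty":-3,"tz":4,"rx":0,"ry":0,"rz":0,"fingers":0.75},{"tx":0,"ty":-4,"tz":1,"rx":0,"ry":0,"rz":0,"fingers":0.75},{"tx":0,"ty":0,"tz":0,"rx":0,"ry":0,"rz":0,"fingers":0.75},{"tx":0,"ty":0,"tz":0,"rx":0,"ry":0,"rz":0,"fingers":0.75},{"tx":0,"ty":0,"tz":0,"rx":0,"ry":0,"rz":0,"fingers":0.75},{"tx":0,"ty":0,"tz":0,"rx":0,"ry":0,"rz":0,"fingers":0.75}]' 50; python3 - <<'E'
from h import *
plan(cl(0,-.025,.333),want())
for n,w in(("top",[.66,.06,.1]),("scene",[.66,0,.15])):
    d=r.get_image(n);f=d["frame"];u,v=map(int,proj(d,w));print(n,u-60,v-50)
    cv2.imwrite(f"pics/{n}14.png",cv2.resize(f[v-50:v+50,u-60:u+60],None,fx=6,fy=6,interpolation=cv2.INTER_CUBIC))
E
```

```text
time: 11.95
ee_pos: [0.6552, -0.0372, 0.3317]
eef_rot: [0.707, -0.019, 0.019, -0.707]
ft_force: [0.4, 0.3, -0.3]
width: 0.87
t 11.95 pos [ 0.6552 -0.0372  0.3317] F [ 0.4  0.3 -0.3] w 0.87
shift mm in current tool axes [ 0.5 -1.3 -0.4] then rot deg [ 0.  -0.1 -0. ] shift mm after rot [ 0.5 -1.3 -0.4]
top 226 140
scene 235 218
```

View pics/scene14.png

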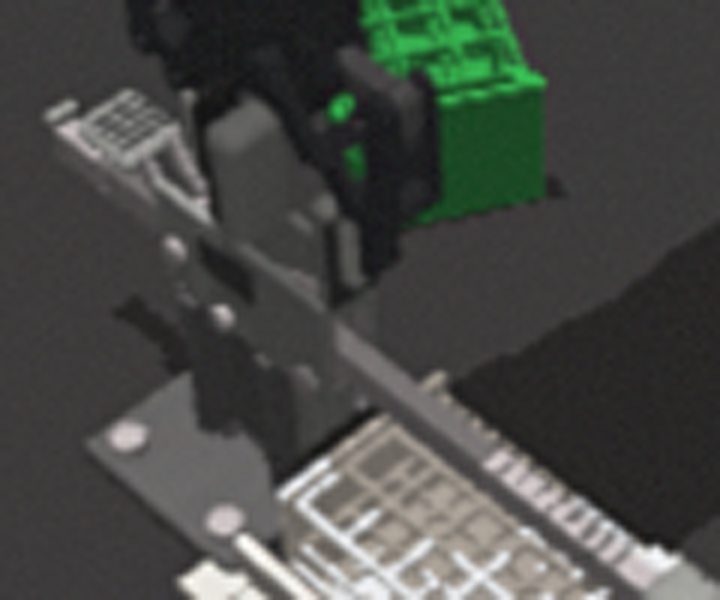

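View pics/top14.png

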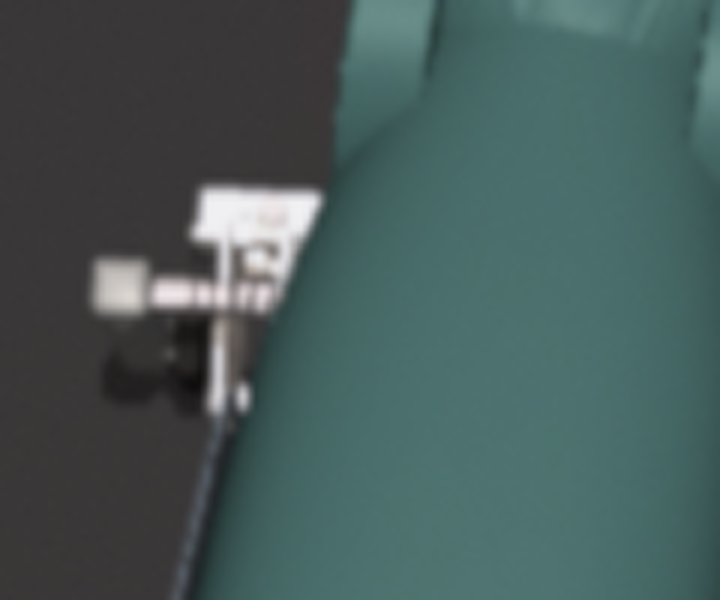

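```bash
cat >> h.py <<'E'
def jaw():
    d=r.get_image("top");f=d["frame"];g=cv2.cvtColor(f,cv2.COLOR_BGR2GRAY)[184:193,232:275].astype(float)
    p=g.mean(0);up=cv2.resize(p.reshape(1,-1),None,fx=8,fy=1,interpolation=cv2.INTER_LINEAR)[0]
    i=np.argmax(up>110);u=(i+.5)/8-.5+232
    print("head left edge col",round(u,2),"y clamp",tocl(ray(d,(u,188),.118))[1].round(4)); return d
E
python3 -c "
from h import *
jaw()"
python3 -m inch '[{"tx":0,"ty":0,"tz":-4,"rx":0,"ry":0,"rz":0,"fingers":-0.2},{"tx":0,"ty":0,"tz":-4,"rx":0,"ry":0,"rz":0,"fingers":-0.2},{"tx":0,"ty":0,"tz":-4,"rx":0,"ry":0,"rz":0,"fingers":-0.2},{"tx":0,"ty":0,"tz":-1,"rx":0,"ry":0,"rz":0,"fingers":-0.2},{"tx":0,"ty":0,"tz":0,"rx":0,"ry":0,"rz":0,"fingers":-0.2},{"tx":0,"ty":0,"tz":0,"rx":0,"ry":0,"rz":0,"fingers":-0.2},{"tx":0,"ty":0,"tz":0,"rx":0,"ry":0,"rz":0,"fingers":-0.2},{"tx":0,"ty":0,"tz":0,"rx":0,"ry":0,"rz":0,"fingers":-0.2}]' 50; python3 -c "
from h import *
jaw()"
```

```text
head left edge col 241.31 y clamp 0.1807
time: 12.9
ee_pos: [0.6543, -0.0502, 0.3347]
eef_rot: [-0.707, 0.018, -0.02, 0.707]
ft_force: [-8.8, 1.4, 29.0]
width: 0.477
head left edge col 245.56 y clamp 0.1704
```

```bash
python3 -m inch '[{"tx":0,"ty":0,"tz":4,"rx":0,"ry":0,"rz":0,"fingers":0.75},{"tx":0,"ty":0,"tz":4,"rx":0,"ry":0,"rz":0,"fingers":0.75},{"tx":0,"ty":0,"tz":4,"rx":0,"ry":0,"rz":0,"fingers":0.75},{"tx":0,"ty":0,"tz":1,"rx":0,"ry":0,"rz":0,"fingers":0.75},{"tx":0,"ty":0,"tz":0,"rx":0,"ry":0,"rz":0,"fingers":0.75},{"tx":0,"ty":0,"tz":0,"rx":0,"ry":0,"rz":0,"fingers":0.75},{"tx":0,"ty":0,"tz":0,"rx":0,"ry":0,"rz":0,"fingers":0.75},{"tx":0,"ty":0,"tz":0,"rx":0,"ry":0,"rz":0,"fingers":0.75}]' 50; python3 -c "
from h import *
jaw();plan(cl(0,-.025,.332),want())"
python3 -m inch '[{"tx":0,"ty":0,"tz":-4,"rx":0,"ry":0,"rz":0,"fingers":-0.2},{"tx":0,"ty":0,"tz":-4,"rx":0,"ry":0,"rz":0,"fingers":-0.2},{"tx":0,"ty":0,"tz":-4,"rx":0,"ry":0,"rz":0,"fingers":-0.2},{"tx":0,"ty":0,"tz":-1,"rx":0,"ry":0,"rz":0,"fingers":-0.2},{"tx":0,"ty":0,"tz":0,"rx":0,"ry":0,"rz":0,"fingers":-0.2},{"tx":0,"ty":0,"tz":0,"rx":0,"ry":0,"rz":0,"fingers":-0.2},{"tx":0,"ty":0,"tz":0,"rx":0,"ry":0,"rz":0,"fingers":-0.2},{"tx":0,"ty":0,"tz":0,"rx":0,"ry":0,"rz":0,"fingers":-0.2}]' 50; python3 - <<'E'
from h import *
d=jaw()
for n,w in(("top",[.66,.06,.1]),("scene",[.66,0.05,.1])):
    d=r.get_image(n);f=d["frame"];u,v=map(int,proj(d,w));print(n,u-60,v-50)
    cv2.imwrite(f"pics/{n}15.png",cv2.resize(f[v-50:v+50,u-60:u+60],None,fx=6,fy=6,interpolation=cv2.INTER_CUBIC))
E
```

```text
time: 13.75
ee_pos: [0.6552, -0.0372, 0.3318]
eef_rot: [0.707, -0.019, 0.019, -0.707]
ft_force: [-0.8, 1.3, -0.9]
width: 0.873
head left edge col 244.56 y clamp 0.1728
t 13.8 pos [ 0.6552 -0.0372  0.3318] F [-0.   0.1 -0.1] w 0.878
shift mm in current tool axes [ 0.5 -0.2 -0.5] then rot deg [ 0.  -0.1 -0. ] shift mm after rot [ 0.5 -0.2 -0.5]
time: 14.6
ee_pos: [0.6542, -0.0501, 0.3347]
eef_rot: [-0.707, 0.018, -0.02, 0.707]
ft_force: [-8.8, 2.1, 30.3]
width: 0.479
head left edge col 248.94 y clamp 0.1622
top 226 140
scene 253 244
```

View pics/scene15.png

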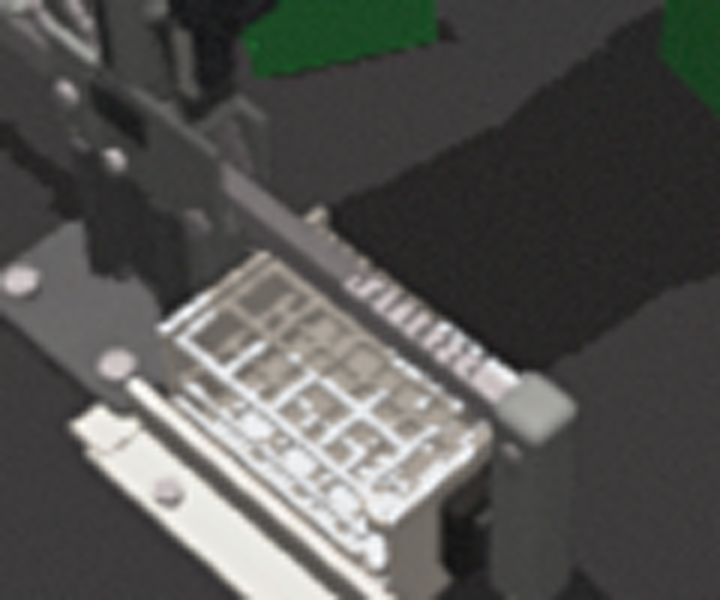

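View pics/top15.png

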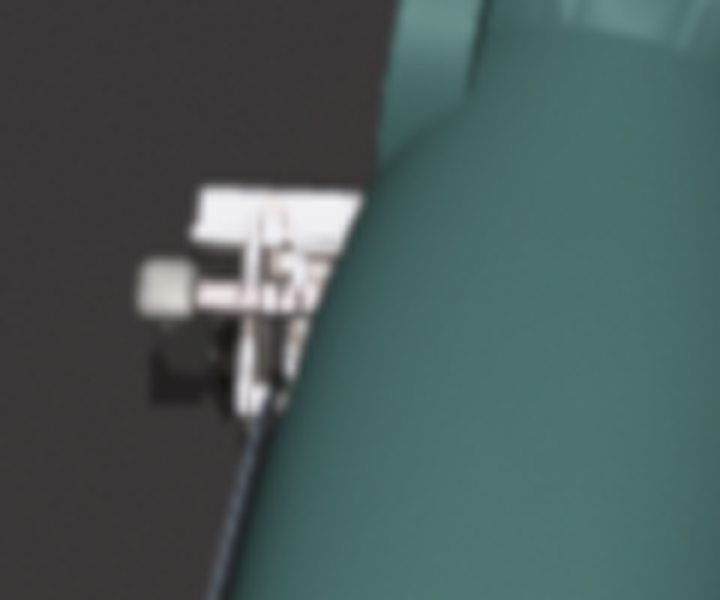

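```bash
python3 -m inch '[{"tx":0,"ty":0,"tz":4,"rx":0,"ry":0,"rz":0,"fingers":0.75},{"tx":0,"ty":0,"tz":4,"rx":0,"ry":0,"rz":0,"fingers":0.75},{"tx":0,"ty":0,"tz":4,"rx":0,"ry":0,"rz":0,"fingers":0.75},{"tx":0,"ty":0,"tz":1,"rx":0,"ry":0,"rz":0,"fingers":0.75},{"tx":0,"ty":0,"tz":0,"rx":0,"ry":0,"rz":0,"fingers":0.75},{"tx":0,"ty":0,"tz":0,"rx":0,"ry":0,"rz":0,"fingers":0.75},{"tx":0,"ty":0,"tz":0,"rx":0,"ry":0,"rz":0,"fingers":0.75},{"tx":0,"ty":0,"tz":0,"rx":0,"ry":0,"rz":0,"fingers":0.75}]' 50; python3 -c "
from h import *
jaw();plan(cl(0,-.025,.332),want())"
python3 -m inch '[{"tx":0,"ty":0,"tz":-4,"rx":0,"ry":0,"rz":0,"fingers":-0.2},{"tx":0,"ty":0,"tz":-4,"rx":0,"ry":0,"rz":0,"fingers":-0.2},{"tx":0,"ty":0,"tz":-4,"rx":0,"ry":0,"rz":0,"fingers":-0.2},{"tx":0,"ty":0,"tz":-1,"rx":0,"ry":0,"rz":0,"fingers":-0.2},{"tx":0,"ty":0,"tz":0,"rx":0,"ry":0,"rz":0,"fingers":-0.2},{"tx":0,"ty":0,"tz":0,"rx":0,"ry":0,"rz":0,"fingers":-0.2},{"tx":0,"ty":0,"tz":0,"rx":0,"ry":0,"rz":0,"fingers":-0.2},{"tx":0,"ty":0,"tz":0,"rx":0,"ry":0,"rz":0,"fingers":-0.2}]' 50; python3 - <<'E'
from h import *
d=jaw()
for n,w in(("top",[.66,.06,.1]),("scene",[.66,0.05,.1])):
    d=r.get_image(n);f=d["frame"];u,v=map(int,proj(d,w));print(n,u-60,v-50)
    cv2.imwrite(f"pics/{n}16.png",cv2.resize(f[v-50:v+50,u-60:u+60],None,fx=6,fy=6,interpolation=cv2.INTER_CUBIC))
E
```

```text
time: 15.55
ee_pos: [0.6552, -0.0372, 0.3318]
eef_rot: [0.707, -0.019, 0.019, -0.707]
ft_force: [-0.9, -0.4, 0.1]
width: 0.873
head left edge col 247.69 y clamp 0.1652
t 15.6 pos [ 0.6552 -0.0372  0.3318] F [-0.7 -0.  -0.7] w 0.876
shift mm in current tool axes [ 0.5 -0.2 -0.5] then rot deg [ 0.  -0.1 -0. ] shift mm after rot [ 0.5 -0.2 -0.5]
time: 16.4
ee_pos: [0.6542, -0.0501, 0.3349]
eef_rot: [-0.707, 0.018, -0.02, 0.707]
ft_force: [-9.7, 2.8, 31.3]
width: 0.483
head left edge col 251.81 y clamp 0.1552
top 226 140
scene 253 244
```

View pics/scene16.png

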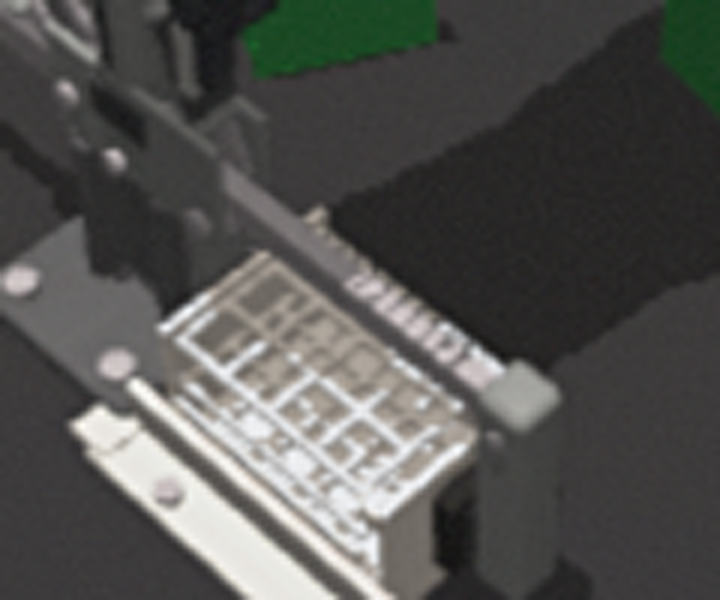

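View pics/top16.png

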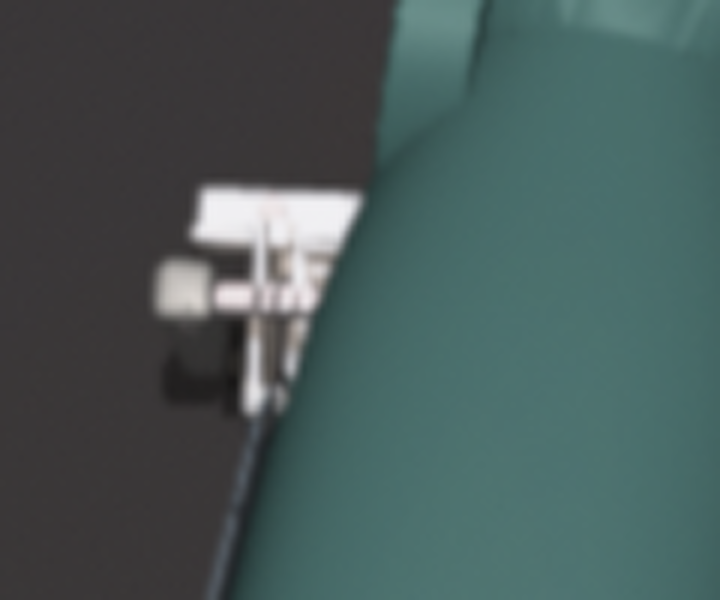

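```bash
python3 -m inch '[{"tx":0,"ty":0,"tz":4,"rx":0,"ry":0,"rz":0,"fingers":0.75},{"tx":0,"ty":0,"tz":4,"rx":0,"ry":0,"rz":0,"fingers":0.75},{"tx":0,"ty":0,"tz":4,"rx":0,"ry":0,"rz":0,"fingers":0.75},{"tx":0,"ty":0,"tz":1,"rx":0,"ry":0,"rz":0,"fingers":0.75},{"tx":0,"ty":0,"tz":0,"rx":0,"ry":0,"rz":0,"fingers":0.75},{"tx":0,"ty":0,"tz":0,"rx":0,"ry":0,"rz":0,"fingers":0.75},{"tx":0,"ty":0,"tz":0,"rx":0,"ry":0,"rz":0,"fingers":0.75},{"tx":0,"ty":0,"tz":0,"rx":0,"ry":0,"rz":0,"fingers":0.75}]' 50; python3 -c "
from h import *
jaw();plan(cl(0,-.025,.332),want())"
python3 -m inch '[{"tx":0,"ty":0,"tz":-4,"rx":0,"ry":0,"rz":0,"fingers":-0.2},{"tx":0,"ty":0,"tz":-4,"rx":0,"ry":0,"rz":0,"fingers":-0.2},{"tx":0,"ty":0,"tz":-4,"rx":0,"ry":0,"rz":0,"fingers":-0.2},{"tx":0,"ty":0,"tz":-1,"rx":0,"ry":0,"rz":0,"fingers":-0.2},{"tx":0,"ty":0,"tz":0,"rx":0,"ry":0,"rz":0,"fingers":-0.2},{"tx":0,"ty":0,"tz":0,"rx":0,"ry":0,"rz":0,"fingers":-0.2},{"tx":0,"ty":0,"tz":0,"rx":0,"ry":0,"rz":0,"fingers":-0.2},{"tx":0,"ty":0,"tz":0,"rx":0,"ry":0,"rz":0,"fingers":-0.2}]' 50; python3 - <<'E'
from h import *
d=jaw()
for n,w in(("top",[.66,.06,.1]),("scene",[.66,0.05,.1])):
    d=r.get_image(n);f=d["frame"];u,v=map(int,proj(d,w));print(n,u-60,v-50)
    cv2.imwrite(f"pics/{n}17.png",cv2.resize(f[v-50:v+50,u-60:u+60],None,fx=6,fy=6,interpolation=cv2.INTER_CUBIC))
E
```

```text
time: 17.35
ee_pos: [0.6552, -0.0372, 0.3318]
eef_rot: [0.707, -0.019, 0.019, -0.707]
ft_force: [-0.3, 0.4, -0.4]
width: 0.875
head left edge col 251.06 y clamp 0.157
t 17.4 pos [ 0.6552 -0.0372  0.3318] F [-0.1  0.1  0.6] w 0.875
shift mm in current tool axes [ 0.5 -0.2 -0.5] then rot deg [ 0.  -0.1 -0. ] shift mm after rot [ 0.5 -0.2 -0.5]
time: 18.2
ee_pos: [0.6544, -0.0502, 0.3348]
eef_rot: [-0.706, 0.018, -0.021, 0.707]
ft_force: [-1.2, 2.6, 13.8]
width: 0.483
head left edge col 251.94 y clamp 0.1549
top 226 140
scene 253 244
```

View pics/scene17.png

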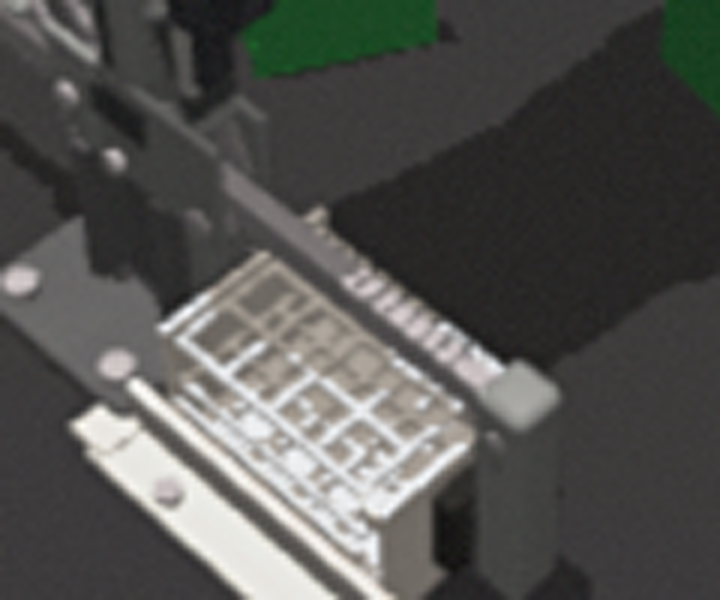

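View pics/top17.png

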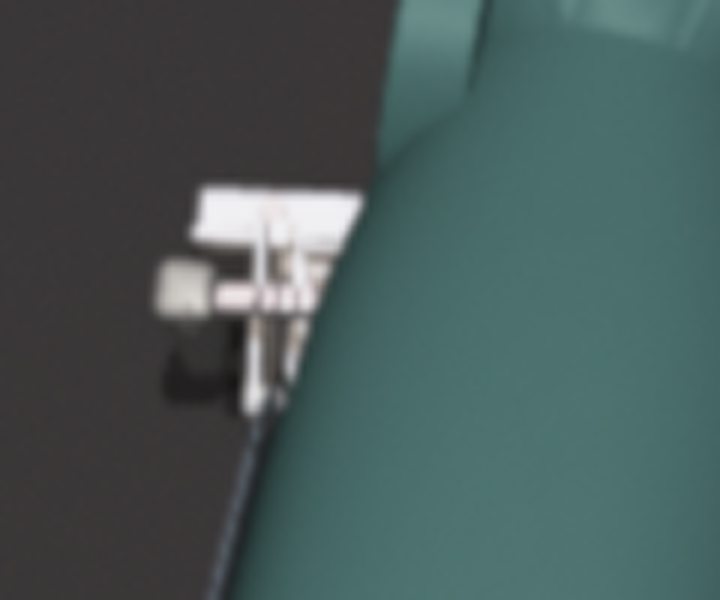

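```bash
python3 - <<'E'
from h import *
d=r.get_image("top")
for a,b in((252,240),(243,405)):
    print(tocl(ray(d,((a+.5)/6-.5+226,(b+.5)/6-.5+140),.072)).round(4))
d=r.get_image("scene");f=d["frame"]
for a,b in((161,330),(383,518),(478,435)):
    print("s",tocl(ray(d,((a+.5)/6-.5+253,(b+.5)/6-.5+244),.072)).round(4))
cv2.imwrite("pics/scene18.png",cv2.resize(f[305:355,280:355],None,fx=10,fy=10,interpolation=cv2.INTER_CUBIC))
u,v=map(int,proj(d,[.66,-.03,.2]))
cv2.imwrite("pics/scene18b.png",cv2.resize(f[v-50:v+50,u-60:u+60],None,fx=6,fy=6,interpolation=cv2.INTER_CUBIC))
E
```

```text
[0.0321 0.1231 0.072 ]
[-0.0384  0.123   0.072 ]
s [ 0.0445 -0.0001  0.072 ]
s [0.045  0.1181 0.072 ]
s [-0.0038  0.1175  0.072 ]
```

View pics/scene18.png

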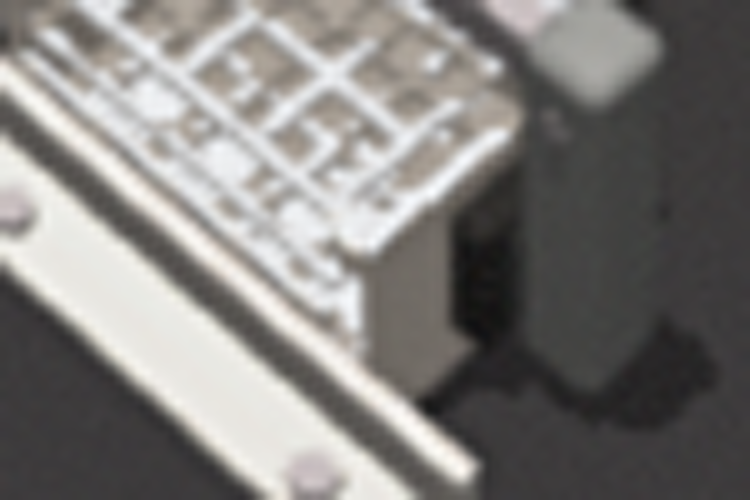

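View pics/scene18b.png

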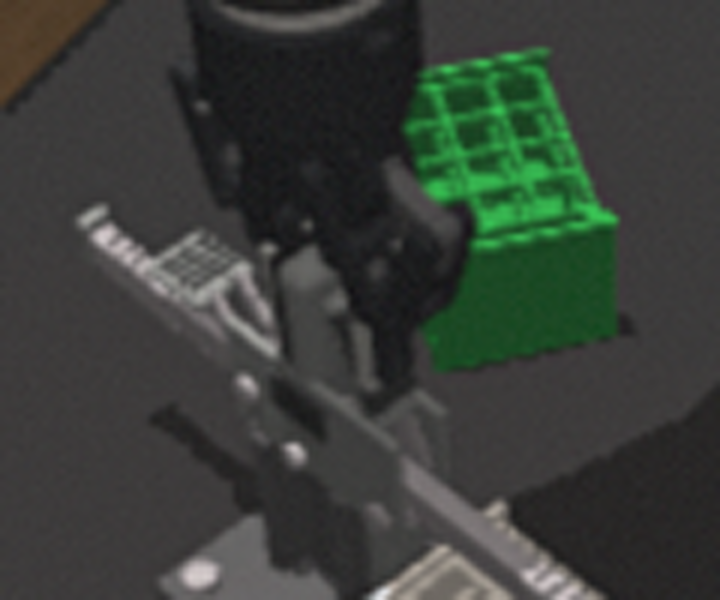

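```bash
python3 - <<'E'
from h import *
d=r.get_image("scene")
K,R,t=map(np.array,(d["camera_matrix"],d["R"],d["t"]));c=-R.T@t
def onx(a,b,x):
    uv=((a+.5)/10-.5+280,(b+.5)/10-.5+305)
    v=R.T@np.linalg.solve(K,[*uv,1]);C=tocl(c);V=tocl(O+v);return (C+V*(x-C[0])/V[0]).round(4)
for p in((526,200),(526,300)):print("arm front edge x=.012",onx(*p,.012))
print("arm corner +y",onx(597,250,.012),onx(600,380,.012))
print("plate edge",onx(520,110,-.042),onx(372,260,.042),onx(365,330,.042))
print("pad left vis",onx(452,270,.022),onx(455,310,.022))
E
ls -t pics | head -3
```

```text
arm front edge x=.012 [0.012  0.1323 0.0718]
arm front edge x=.012 [0.012  0.1326 0.0343]
arm corner +y [0.012  0.153  0.0745] [0.012  0.155  0.0271]
plate edge [-0.042   0.0792 -0.0011] [0.042  0.1158 0.0641] [0.042  0.1129 0.0344]
pad left vis [0.022  0.1199 0.0432] [0.022  0.1207 0.0286]
scene18b.png
scene18.png
scene17.png
```

```bash
python3 -m inch '[{"tx":0,"ty":0,"tz":4,"rx":0,"ry":0,"rz":0,"fingers":0.75},{"tx":0,"ty":0,"tz":4,"rx":0,"ry":0,"rz":0,"fingers":0.75},{"tx":0,"ty":0,"tz":4,"rx":0,"ry":0,"rz":0,"fingers":0.75},{"tx":0,"ty":0,"tz":1,"rx":0,"ry":0,"rz":0,"fingers":0.75},{"tx":0,"ty":-20,"tz":0,"rx":0,"ry":0,"rz":0,"fingers":0.75},{"tx":0,"ty":-35,"tz":0,"rx":0,"ry":0,"rz":0,"fingers":0.75},{"tx":0,"ty":-10,"tz":-20,"rx":0,"ry":0,"rz":0,"fingers":-1},{"tx":0,"ty":0,"tz":-40,"rx":0,"ry":0,"rz":0,"fingers":-1}]' 50; python3 -c "
from h import *
jaw();plan(cl(0,-.125,.336),want())"
```

```text
time: 19.3
ee_pos: [0.6523, -0.096, 0.3989]
eef_rot: [0.707, -0.017, 0.019, -0.707]
ft_force: [-0.1, -0.0, -0.2]
width: 0.548
head left edge col 251.06 y clamp 0.157
t 19.35 pos [ 0.6519 -0.1022  0.3974] F [-1.5 -7.4 -0.9] w 0.458
shift mm in current tool axes [  0.4  61.5 -35.2] then rot deg [ 0.1 -0.2  0.1] shift mm after rot [  0.4  61.4 -35.3]
```

```bash
python3 -m inch '[{"tx":0,"ty":0,"tz":-35,"rx":0,"ry":0,"rz":0,"fingers":-1},{"tx":0,"ty":0,"tz":0,"rx":0,"ry":0,"rz":0,"fingers":-1},{"tx":0,"ty":20,"tz":0,"rx":0,"ry":0,"rz":0,"fingers":-1},{"tx":0,"ty":20,"tz":0,"rx":0,"ry":0,"rz":0,"fingers":-1},{"tx":0,"ty":13,"tz":0,"rx":0,"ry":0,"rz":0,"fingers":-1},{"tx":0,"ty":0,"tz":0,"rx":0,"ry":0,"rz":0,"fingers":-1},{"tx":0,"ty":0,"tz":0,"rx":0,"ry":0,"rz":0,"fingers":-1},{"tx":0,"ty":0,"tz":0,"rx":0,"ry":0,"rz":0,"fingers":-1}]' 50; python3 - <<'E'
from h import *
plan(cl(0,-.125,.303),want())
d=r.get_image("scene");f=d["frame"]
u,v=map(int,proj(d,[.65,-.1,.16]))
cv2.imwrite("pics/scene19.png",cv2.resize(f[v-50:v+50,u-60:u+60],None,fx=6,fy=6,interpolation=cv2.INTER_CUBIC))
E
```

```text
time: 20.15
ee_pos: [0.6502, -0.1318, 0.3447]
eef_rot: [0.707, -0.019, 0.019, -0.707]
ft_force: [0.4, 1.0, 0.6]
width: 0.001
t 20.15 pos [ 0.6502 -0.1318  0.3447] F [0.4 1.  0.6] w 0.001
shift mm in current tool axes [ 0.4 41.7 -5.7] then rot deg [ 0.  -0.1  0. ] shift mm after rot [ 0.4 41.7 -5.7]
```

View pics/scene19.png

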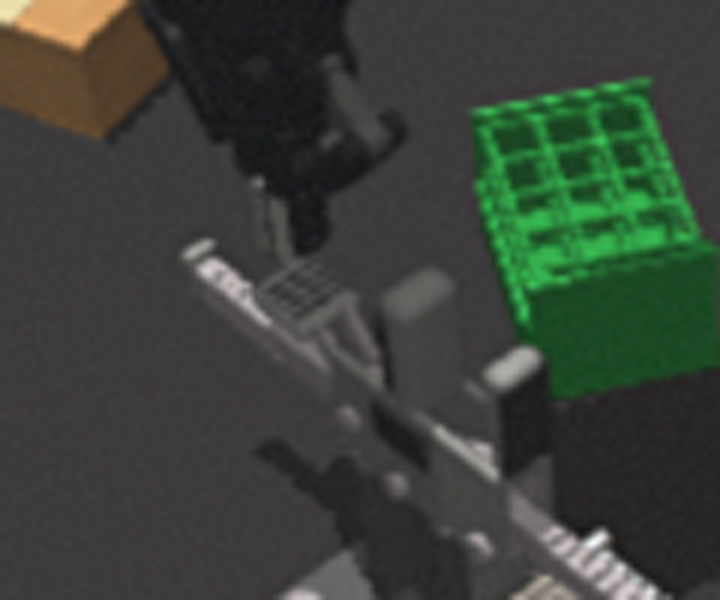

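```bash
python3 -m inch '[{"tx":0,"ty":12,"tz":-4,"rx":0,"ry":0,"rz":0,"fingers":-1},{"tx":0,"ty":12,"tz":0,"rx":0,"ry":0,"rz":0,"fingers":-1},{"tx":0,"ty":5,"tz":0,"rx":0,"ry":0,"rz":0,"fingers":-1},{"tx":0,"ty":4,"tz":0,"rx":0,"ry":0,"rz":0,"fingers":-1},{"tx":0,"ty":4,"tz":0,"rx":0,"ry":0,"rz":0,"fingers":-1},{"tx":0,"ty":3,"tz":0,"rx":0,"ry":0,"rz":0,"fingers":-1},{"tx":0,"ty":0,"tz":0,"rx":0,"ry":0,"rz":0,"fingers":-1},{"tx":0,"ty":0,"tz":0,"rx":0,"ry":0,"rz":0,"fingers":-1}]' 50; python3 -c "
from h import *
jaw();plan(cl(0,-.125,.303),want())"
```

```text
time: 21.0
ee_pos: [0.6497, -0.1375, 0.3058]
eef_rot: [0.709, -0.019, 0.02, -0.705]
ft_force: [-8.0, -15.2, 21.6]
width: 0.001
head left edge col 238.31 y clamp 0.1879
t 21.05 pos [ 0.6497 -0.1375  0.3058] F [ -7.7 -14.8  21. ] w -0.002
shift mm in current tool axes [0.6 2.8 0.1] then rot deg [ 0.3 -0.2  0.1] shift mm after rot [0.6 2.8 0.1]
```

```bash
python3 -m inch '[{"tx":0,"ty":0,"tz":0,"rx":0,"ry":0,"rz":0,"fingers":-1},{"tx":0,"ty":0,"tz":0,"rx":0,"ry":0,"rz":0,"fingers":-1},{"tx":0,"ty":0,"tz":0,"rx":0,"ry":0,"rz":0,"fingers":-1},{"tx":0,"ty":0,"tz":0,"rx":0,"ry":0,"rz":0,"fingers":-1},{"tx":0,"ty":0,"tz":0,"rx":0,"ry":0,"rz":0,"fingers":-1},{"tx":0,"ty":0,"tz":0,"rx":0,"ry":0,"rz":0,"fingers":-1},{"tx":0,"ty":0,"tz":0,"rx":0,"ry":0,"rz":0,"fingers":-1},{"tx":0,"ty":0,"tz":0,"rx":0,"ry":0,"rz":0,"fingers":-1}]' 50; python3 - <<'E'
from h import *
jaw()
for n,w in(("top",[.66,.06,.1]),("scene",[.66,0.05,.1])):
    d=r.get_image(n);f=d["frame"];u,v=map(int,proj(d,w));print(n,u-60,v-50)
    cv2.imwrite(f"pics/{n}20.png",cv2.resize(f[v-50:v+50,u-60:u+60],None,fx=6,fy=6,interpolation=cv2.INTER_CUBIC))
E
```

```text
time: 21.85
ee_pos: [0.6497, -0.1375, 0.3057]
eef_rot: [0.709, -0.019, 0.02, -0.705]
ft_force: [-8.2, -14.1, 20.6]
width: 0.005
head left edge col 231.56 y clamp 0.2043
top 226 140
scene 253 244
```

View pics/scene20.png

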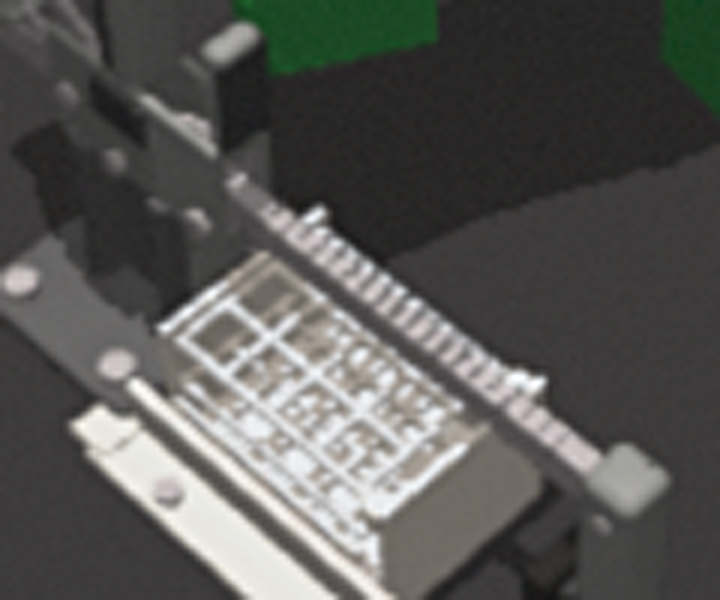

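View pics/top20.png

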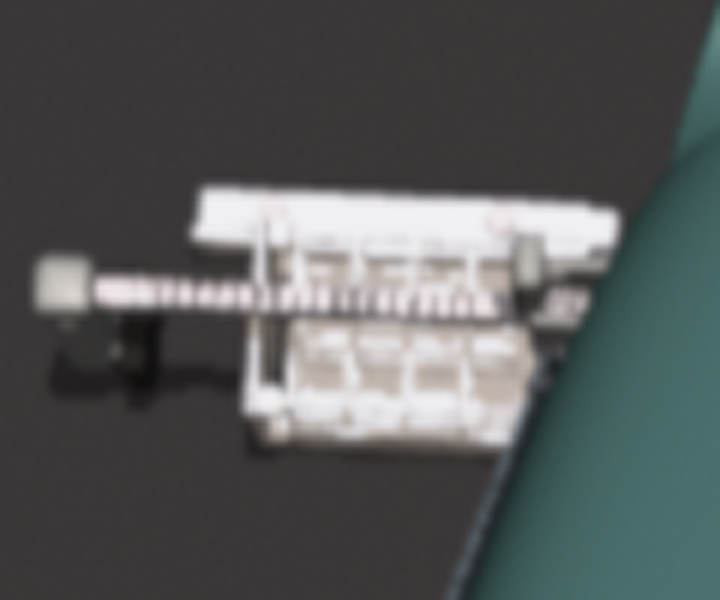

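Wide-open head edge reads 0.2037, 15 mm beyond its starting place. The starting gap was therefore 0.149 and the last tooth stood near 0.117, so the plate was pressed home. Now I let go.

```bash
python3 -m inch '[{"tx":0,"ty":-8,"tz":0,"rx":0,"ry":0,"rz":0,"fingers":-1},{"tx":0,"ty":-20,"tz":0,"rx":0,"ry":0,"rz":0,"fingers":-1},{"tx":0,"ty":-35,"tz":0,"rx":0,"ry":0,"rz":0,"fingers":-1},{"tx":0,"ty":-35,"tz":0,"rx":0,"ry":0,"rz":0,"fingers":-1},{"tx":-30,"ty":0,"tz":-20,"rx":0,"ry":0,"rz":0,"fingers":-1},{"tx":-40,"ty":0,"tz":-25,"rx":0,"ry":0,"rz":0,"fingers":-1},{"tx":-40,"ty":0,"tz":-25,"rx":0,"ry":0,"rz":0,"fingers":-1},{"tx":-40,"ty":0,"tz":-25,"rx":0,"ry":0,"rz":0,"fingers":-1}]' 50; python3 -m inch '[{"tx":-20,"ty":0,"tz":-15,"rx":0,"ry":0,"rz":0,"fingers":-1},{"tx":0,"ty":0,"tz":0,"rx":0,"ry":0,"rz":0,"fingers":-1},{"tx":0,"ty":0,"tz":0,"rx":0,"ry":0,"rz":0,"fingers":-1},{"tx":0,"ty":0,"tz":0,"rx":0,"ry":0,"rz":0,"fingers":-1},{"tx":0,"ty":0,"tz":0,"rx":0,"ry":0,"rz":0,"fingers":-1},{"tx":0,"ty":0,"tz":0,"rx":0,"ry":0,"rz":0,"fingers":-1},{"tx":0,"ty":0,"tz":0,"rx":0,"ry":0,"rz":0,"fingers":-1},{"tx":0,"ty":0,"tz":0,"rx":0,"ry":0,"rz":0,"fingers":-1}]'; python3 - <<'E'
from h import *
for n,w in(("top",[.66,.03,.1]),("scene",[.66,0.0,.1])):
    d=r.get_image(n);f=d["frame"];u,v=map(int,proj(d,w));print(n,u-80,v-60)
    cv2.imwrite(f"pics/{n}21.png",cv2.resize(f[v-60:v+60,u-80:u+80],None,fx=5,fy=5,interpolation=cv2.INTER_CUBIC))
    cv2.imwrite(f"pics/{n}21f.png",f)
E
```

```text
time: 22.8
ee_pos: [0.4933, -0.2229, 0.4015]
eef_rot: [-0.707, 0.019, -0.019, 0.707]
ft_force: [0.4, 0.4, 0.3]
width: -0.002
time: 23.6
ee_pos: [0.4743, -0.2363, 0.4018]
eef_rot: [-0.707, 0.019, -0.019, 0.707]
ft_force: [0.1, -1.1, -0.1]
width: -0.001
top 218 130
scene 216 223
```

View pics/scene21.png

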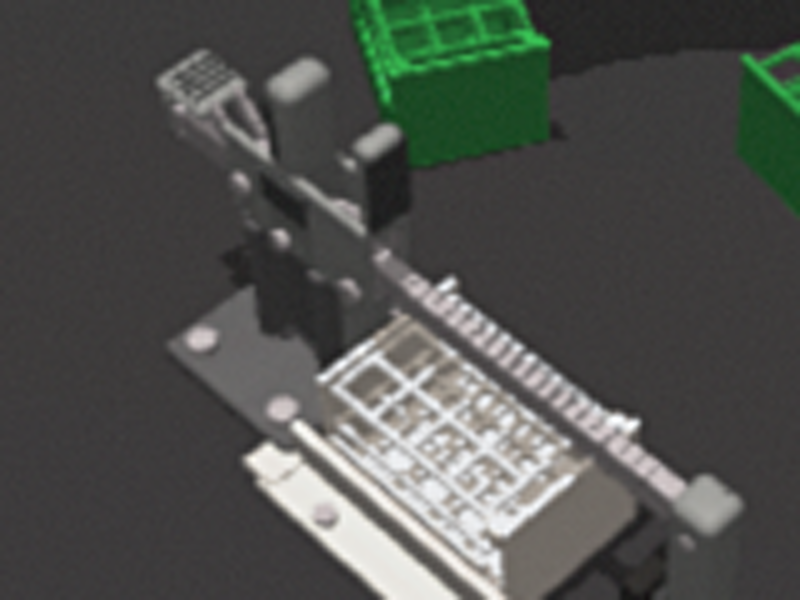

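View pics/top21.png

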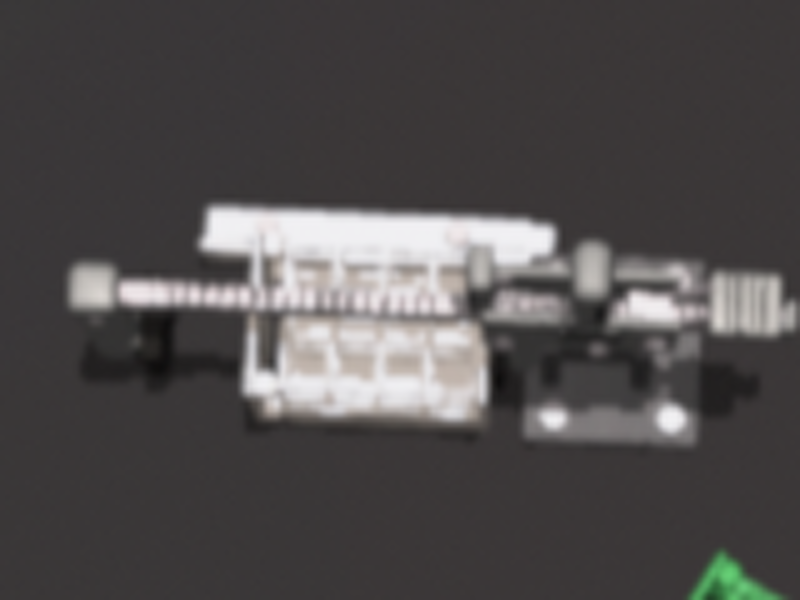

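View pics/scene21f.png

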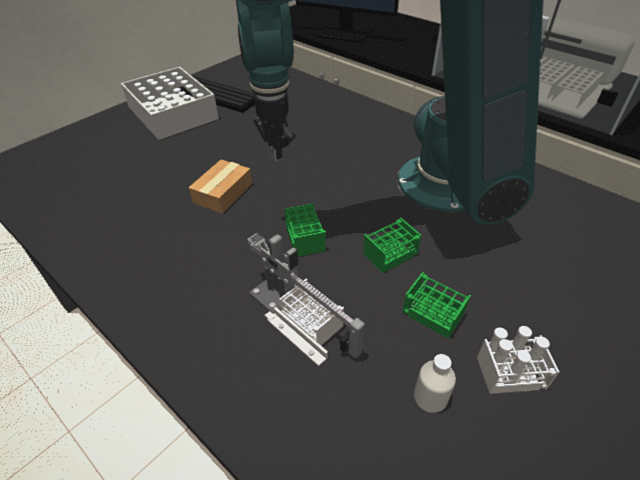

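```bash
python3 -c "
from workcell import r
print(r.close_job())"
```

```text
the job is handed in; nothing more can be done
None
```

I finished every step and handed the job in at about 24 s of robot time. The interface reported no verdict.

**What I did**
- **Rack:** I slid the white rack under the bar and up against the fence. On the first push the +y fingertip apparently slipped into the slot beside the loose plate, which over-turned the rack by about 0.11 rad. I backed off, pushed again with narrower fingers, and it ended square.
- **Squeezing:** I gave the trigger five strokes. Four drew the jaw in one tooth each. On the fifth the jaw would go no further, which I took to mean the plate was home.
- **Release:** I held the release tab down until the jaws were wide open, then let go and moved clear.

**What the last checks showed**
- **Jaws:** the moving jaw stood about 15 mm beyond where it started, so the starting gap was about 0.149 m and the last tooth about 0.117 m.
- **End plate:** in the top view the rack is about 10 mm shorter than before squeezing, which fits a closed plate. With the jaws still on the plate, its outer face measured 118–120 mm from the fixed end in the scene view but 123 mm in the top view.
- **Rest of the scene:** the rack stands upright at the fence and the trigger and tab are back at rest. The carton, bottle, full rack and green racks look unmoved, and the gripper touches nothing.

**What did not fit:** on the fifth stroke the trigger still closed almost fully, although the task says it should stop short once the plate is home. I judged the plate by the jaw position and the rack's length instead.

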